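# Take the battery out from behind the fans

## Robot

A 6-joint arm with a two-finger parallel gripper is mounted at the origin on the work surface. World frame = base frame: x ahead of the robot, y to its left, z up, the work surface at z = 0. Lengths are in m, angles in rad, forces in N, time in s.
With the tool pointing down it reaches from about 0.275 to 0.75 m from the base axis. Payload 10.2 kg.
Tool frame: the origin (TCP) lies midway between the tips of the shut fingers; the grasp point (between the pads) lies 19 mm behind it; z points along the fingers, y is the line along which they close (so a half turn about z gives the same grasp; the last joint's range is limited). The gripper opens to 88 mm and grips with 3 to 60 N. Pads are 18 mm wide; open, the fingers measure 123 mm over their backs; the gripper's body (75 mm by 187 mm) begins 45 mm behind the grasp point.
Start: joints at [1.029, 0.313, 1.498, -0, 1.331, -0.223], TCP at [0.165, 0.499, 0.239] pointing down, gripper open.
Joint ranges: [-2.94, 2.94], [-0.97, 2.17], [0.19, 2.56], [-1.23, 4.37], [0.02, 3.11], [-2.88, 2.88]. Speed limits (rad/s): [2.39, 2.39, 3.01, 3.14, 3.14, 3.14].

## Interface

Orientations are given as a unit quaternion [x, y, z, w].
In Python, from station import * gives the robot as it stands.
- The arm moves only by the tool carry_out, never from a script. Its argument "targets" is a list of rows, each an object with "rot": the turn, a rotation vector about the tool's x, y, z as a fraction of full scale, a list of three; "dp": the shift along the tool's x, y, z as a fraction of full scale, a list of three; "grip": the closure, from -1 (fully open) to 1 (shut). In form: [{"rot": [rx, ry, rz], "dp": [tx, ty, tz], "grip": grip}, ...]. A call has exactly 10 rows; each row shifts and turns the commanded pose from where the row before left it, along the tool's axes as they then stand; what a row does not reach is not made up. Full scale, the value 1, is 20 mm for a shift and 0.15 rad for a turn. A row lasts 1/8 s, in which the tool goes at most 62.5 mm and 10.7 degrees, less where a joint would pass 70% of its speed; a pose out of reach is approached as far as the arm can. A call with a number of a shift or a turn outside -1 to 1 is refused whole. A call with a gripper value outside its range is refused whole. The fingers move at their own pace and stop on an object; "newtons" is the grip in N (left out, the last holds). Time passes only in rows, so rows that do not move let the fingers close, or fill a call up. It gives the time, the measured TCP pose, the force, the opening and the grip force at its end, in the units of the state.
- get_obs(): the state, without advancing time (a new reading comes with each control period).
- grab_frame(name): name is "side" or "top"; returns a dict with "color" (384x512x3 uint8, red, green, blue), "intrinsics" (3x3 intrinsics, pixels), "k1" (the pictures are not rectified: a ray, as slopes to the right and down, at radius r is drawn at 1 + k1 r^2 times it, then the intrinsics apply), "T" (4x4, takes a point from camera to world coordinates). Camera axes: x right, y up, looking along -z (the intrinsics and any distortion apply to the point x, -y, -z); pixel columns grow to the right and rows downward; lengths in m; the calibration is good to about 2 mm. A picture is of the moment at which its call begins. There is no depth.
- close_job(): hands the job in; it is judged then, once.
Trained networks look in a picture, given as the dict that the camera call returned (one of the last four; its "shot" number tells which), for a name from the list of things; names that differ only in an ending like _2 or _b are one class to them, and where a whole thing is asked for, a point or a joint stands for the part that bears it (a point fixed in the world has none). Each returns a list of dicts, best first, with "conf" (0 to 1); they miss things now and then, are a little off and sometimes report something else, mostly with a low value. They report only what shows in the picture. A call takes as long as a camera call. They do not tell look-alikes from the thing itself.
- trace(picture, name): "mask" (384x512 bool, what is visible of it) and "bbox" ([centre column, centre row, width, height] in pixels, round what is visible of it).
- pinpoint(picture, name): "uv" ([column, row] in pixels: a listed point, or the origin of a listed thing).
The state is a dict: "time": time; "joint_pos": joint angles; "joint_velocities": joint speeds; "tau": joint torques, N m; "position": TCP position; "tcp_rot": TCP orientation; "ft_force": force on the tool from outside, world axes, zero at the start; "ft_torque": the same for the moment, N m; "finger_gap": opening from 0.0 (shut) to 1.0 (fully open); "grip_force": force on a finger pad.
Only numpy, scipy, OpenCV 4.12 (cv2) and the standard library are available. Lean on these libraries where they do the work, as an engineer would, in place of code of your own. Each camera call takes 0.05 s, during which the arm holds its last target. There are 200 camera calls.

## Task

Take the red battery out of the opened metal unit: first stand both fan modules upright on the black mat with the orange border, then lay the battery flat in the middle of the blue tray, lengthwise, and only then put each fan back upright and square in the middle of the bay of its own colour. Leave the roll of tape and the jar where they are.

Things in the scene. Friction and masses are not known exactly. Their poses are not given: they have to be found in the camera images.
- fan_yellow: Loose yellow-capped fan module, an upright dark block 38 (x) x 60 (y) x 62 mm high (solid to 58 mm, then a yellow cap 30 x 44 x 4 mm on top); about 0.16 kg. Origin: centre of its underside; x axis through the two fan faces (grip across the 38 mm), z up. Looks the same turned half round. It starts standing on the yellow bay.
- fan_green: Loose green-capped fan module, an upright dark block 38 (x) x 60 (y) x 62 mm high (solid to 58 mm, then a green cap 30 x 44 x 4 mm on top); about 0.16 kg. Origin: centre of its underside; x axis through the two fan faces (grip across the 38 mm), z up. Looks the same turned half round. It starts standing on the green bay.
- bay_yellow: Fixed flat yellow plate in the metal pan, 3 mm thick, the place of the yellow fan. Origin: centre of the fan's place, on the plate's underside (the fan's underside then stands 3 mm above it). The plate reaches from -47 to +23 mm in x and 36 mm to each side in y. Its x axis points away from the pan's front, towards the battery and the electronics; the fan's x axis lies along it (either way round).
- bay_green: Fixed flat green plate in the metal pan, 3 mm thick, the place of the green fan. Origin: centre of the fan's place, on the plate's underside (the fan's underside then stands 3 mm above it). The plate reaches from -47 to +23 mm in x and 36 mm to each side in y. Its x axis points away from the pan's front, towards the battery and the electronics; the fan's x axis lies along it (either way round).
- battery: Loose flat red battery pack with black ends, 110 (x) x 40 (y) x 22 mm high, about 0.25 kg. Origin: centre of its underside; x along its length, z up. At the start it lies on the pan's floor right behind the two fans (about 10 mm from them: too little room for a finger), its length along the row of fans; behind it there is 35 mm or more of free floor.
- pan: Fixed opened metal unit, a shallow pan 240 (x) x 220 (y) mm with a 3 mm floor, side walls (y = +-110 mm) 45 mm high, front and rear lips 20 mm high. Origin: centre of its underside. The bays lie side by side at x = -50, y = +-39 mm, the battery at about x = 0, a circuit board with parts up to 29 mm high from x = +64 mm to the rear.
- mat: Fixed black rubber mat with a thin orange border, 160 (x) x 200 (y) x 4 mm, the side area for the fans, on one side of the pan. Origin: centre of its underside, z up.
- tray: Fixed open blue tray for batteries, 180 (x) x 120 (y) mm outside, 30 mm high, walls and floor 5 mm. On the other side of the pan from the mat. Origin: centre of its underside; x along its length.
- tape: Bystander: loose roll of brown tape lying flat, 90 mm across, 30 mm high. Origin: centre of its underside.
- jar: Bystander: loose whitish jar with a black lid, 60 mm across, 70 mm high. Origin: centre of its underside.
Not all that is in view belongs to the job. Of the things that look like the bay_yellow, the middle-sized one is meant. Several things look just like the tray: the one meant starts farthest to the robot's left.

How it is judged:
On the way, in this order (a step that is already met when the one before it is completed fails the run):
1. both fans stand upright on the mat, let go (x of fan_yellow in the frame of mat between -0.08 and 0.08 m and y of fan_yellow in the frame of mat between -0.1 and 0.1 m and z of each of fan_yellow, fan_green in the frame of mat below 0.01 m and angle between each of fan_yellow, fan_green's own z axis and vertical below 0.15 rad and linear speed of each of fan_yellow, fan_green below 0.02 m/s and contact force between the fingers and fan_yellow below 0.3 N and x of fan_green in the frame of mat between -0.08 and 0.08 m and y of fan_green in the frame of mat between -0.1 and 0.1 m and contact force between the fingers and fan_green below 0.3 N), for 0.2 s.
2. the battery lies in the middle of the blue tray, let go, with both fans still on the mat (all of step 1 and horizontal distance between battery and tray below 0.015 m and angle between the x axis of battery and the x axis of tray, either way round below 0.25 rad and angle between battery's own z axis and vertical below 0.1 rad and z of battery in the frame of tray below 0.01 m and linear speed of battery below 0.02 m/s and contact force between the fingers and battery below 0.3 N), for 0.2 s.
3. each fan is back in the bay of its colour, let go (horizontal distance between fan_yellow and bay_yellow below 0.012 m and angle between the x axis of fan_yellow and the x axis of bay_yellow, either way round below 0.2 rad and angle between each of fan_yellow, fan_green's own z axis and vertical below 0.1 rad and z of fan_yellow in the frame of bay_yellow below 0.008 m and linear speed of each of fan_yellow, fan_green below 0.02 m/s and contact force between the fingers and fan_yellow below 0.3 N and horizontal distance between fan_green and bay_green below 0.012 m and angle between the x axis of fan_green and the x axis of bay_green, either way round below 0.2 rad and z of fan_green in the frame of bay_green below 0.008 m and contact force between the fingers and fan_green below 0.3 N), for 0.2 s.
At the end, for the whole second after the job is handed in: The battery lies flat on the tray's floor, its centre within 15 mm of the tray's centre and lengthwise within 14 degrees; each fan stands upright on the plate of its own colour, within 12 mm of the middle and square within 11 degrees (either way round); all released and at rest (all of step 3 and horizontal distance between battery and tray below 0.015 m and angle between the x axis of battery and the x axis of tray, either way round below 0.25 rad and angle between battery's own z axis and vertical below 0.1 rad and z of battery in the frame of tray below 0.01 m and linear speed of battery below 0.02 m/s and contact force between the fingers and battery below 0.3 N); the robot touches nothing.
It fails at once if the roll of tape is knocked out of its place (moved more than 30 mm) (distance of tape from where it was at the start of the episode above 0.03 m).
It fails at once if the jar is knocked out of its place (moved more than 30 mm) (distance of jar from where it was at the start of the episode above 0.03 m).
It also fails if it takes over 128 s, if anything falls off the work surface, if the arm or the gripper's body presses on something with over 40 N, if the wrist force passes 120 N, or if a joint passes its speed limit or range.

## Working session

There is one attempt and no reset: what is moved stays moved. The work goes in short steps, Python scripts to look and compute and a tool call to move; the robot and the scene stay as the last step left them, time stands still between calls to the robot, and variables do not carry over. Pictures are saved under pics/ and viewed, at most 14 in all, crops included, and the job is handed in when it is done.

Besides the shell and the picture viewer there is one more tool, called after "Request:" as name(argument=value, ...) on one line, values as JSON. carry_out: Moves the arm, as the interface text tells. Its arguments: {"type":"object","properties":{"targets":{"type":"array"},"newtons":{"type":"number"}},"required":["targets"]}

```bash
mkdir -p pics; ls; cat > h.py <<'E'
from station import *
import numpy as np, cv2
from scipy.spatial.transform import Rotation as R
def ray(f,uv):
    K=np.array(f["intrinsics"]);T=np.array(f["T"])
    d=np.array([(uv[0]-K[0,2])/K[0,0],(uv[1]-K[1,2])/K[1,1]]);s=d.copy()
    for _ in range(20): s=d/(1+f["k1"]*(s@s))
    v=T[:3,:3]@np.array([s[0],-s[1],-1]);return T[:3,3],v
def at(f,uv,z):
    o,v=ray(f,uv);return (o+v*(z-o[2])/v[2])[:2]
def proj(f,P):
    K=np.array(f["intrinsics"]);T=np.array(f["T"]);p=T[:3,:3].T@(np.array(P)-T[:3,3])
    s=np.array([p[0],-p[1]])/-p[2];s=s*(1+f["k1"]*(s@s));return np.array([K[0,0]*s[0]+K[0,2],K[1,1]*s[1]+K[1,2]])
def save(f,n,box=None,sc=1):
    im=cv2.cvtColor(np.array(f["color"]),cv2.COLOR_RGB2BGR)
    if box: im=im[box[1]:box[3],box[0]:box[2]]
    cv2.imwrite("pics/"+n,cv2.resize(im,None,fx=sc,fy=sc,interpolation=cv2.INTER_CUBIC))
E
python3 - <<'E'
from h import *
t=grab_frame("top");s=grab_frame("side")
save(t,"t0.png",sc=1.5);save(s,"s0.png",sc=1.5)
for f,n in((t,'top'),(s,'side')):
    print(n,np.array(f["T"]).round(3).tolist(),f["k1"],f["intrinsics"])
    for o in "fan_yellow fan_green bay_yellow bay_green battery pan mat tray tape jar".split():
        print(o,[(np.round(d["uv"]).tolist(),round(d["conf"],2),at(f,d["uv"],0).round(3).tolist()) for d in pinpoint(f,o)])
print(get_obs())
E
```

```text
pics
top [[0.01, 0.982, -0.19, 0.315], [-1.0, 0.009, -0.007, -0.028], [-0.005, 0.19, 0.982, 0.933], [0.0, 0.0, 0.0, 1.0]] -0.04725346459160953 [[361.82841782   0.         250.20956725]
 [  0.         361.82841782 186.86803505]
 [  0.           0.           1.        ]]
fan_yellow [([232.0, 175.0], 0.94, [0.525, 0.029])]
fan_green [([258.0, 174.0], 0.91, [0.53, -0.04]), ([329.0, 122.0], 0.51, [0.678, -0.235]), ([230.0, 180.0], 0.49, [0.513, 0.031]), ([359.0, 189.0], 0.17, [0.493, -0.307])]
bay_yellow [([231.0, 177.0], 0.73, [0.521, 0.031]), ([219.0, 246.0], 0.73, [0.341, 0.058]), ([278.0, 236.0], 0.69, [0.368, -0.093])]
bay_green [([260.0, 174.0], 0.69, [0.529, -0.045])]
battery [([244.0, 159.0], 0.81, [0.57, -0.004])]
pan [([243.0, 161.0], 0.95, [0.565, -0.002]), ([242.0, 158.0], 0.51, [0.574, 0.002])]
mat [([121.0, 182.0], 0.98, [0.504, 0.322])]
tray [([390.0, 294.0], 0.98, [0.225, -0.374]), ([357.0, 190.0], 0.78, [0.489, -0.303])]
tape [([161.0, 109.0], 0.88, [0.71, 0.226])]
jar [([232.0, 179.0], 0.66, [0.516, 0.029]), ([330.0, 122.0], 0.64, [0.677, -0.238])]
side [[0.884, 0.306, -
[... 956 characters left out ...]
s': array([ 1.02863032e+00,  3.12885980e-01,  1.49771051e+00,  4.35959053e-06,
        1.33098776e+00, -2.23384406e-01]), 'joint_velocities': array([-9.00815099e-04, -1.46978796e-04,  9.10154776e-05, -9.30651868e-04,
       -1.52870808e-05,  7.73545606e-04]), 'tau': array([ 1.98862312e-03, -4.02128577e+01, -2.52421206e+01,  6.94930949e-02,
        3.18708352e-02,  1.26080283e-05]), 'position': array([0.16454537, 0.49855265, 0.23872339]), 'tcp_rot': array([ 1.58717270e-01,  9.87324074e-01,  4.68955066e-06, -3.94434075e-07]), 'ft_force': array([0.55441823, 0.35439121, 0.16652784]), 'ft_torque': array([-0.01487905, -0.02578929,  0.05456172]), 'grip_force': 0.0, 'finger_gap': 1.0003491526984072}
```

View pics/t0.png

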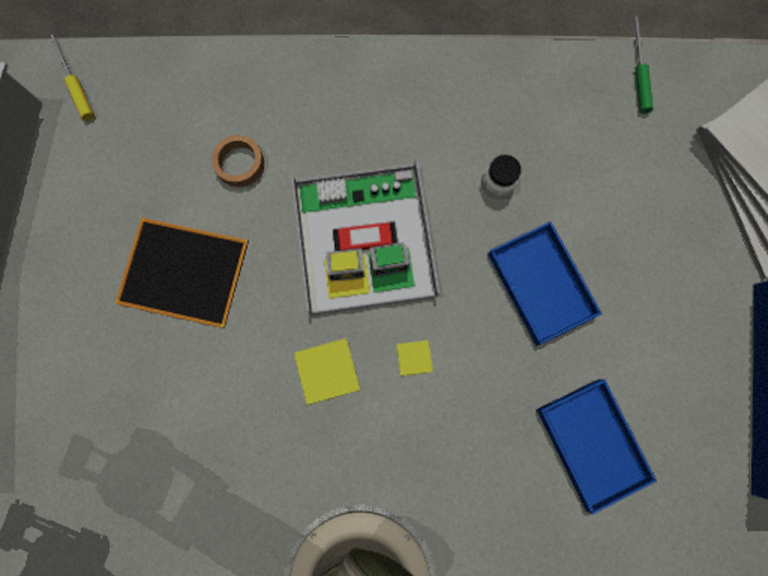

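View pics/s0.png

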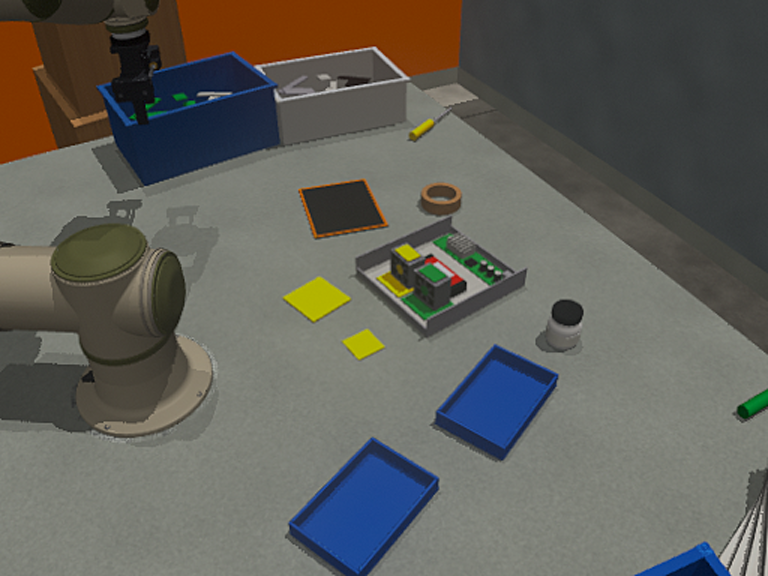

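```bash
cat >> h.py <<'E'
def rect(f,m,z,off=(0,0)):
    c,_=cv2.findContours(m.astype(np.uint8),cv2.RETR_EXTERNAL,cv2.CHAIN_APPROX_NONE);c=max(c,key=cv2.contourArea)[:,0]
    w=np.array([at(f,p,z) for p in c])*1000
    (cx,cy),(a,b),th=cv2.minAreaRect(w.astype(np.float32))
    if a<b: a,b,th=b,a,th+90
    return np.round([cx,cy,a,b,(th+90)%180-90],1).tolist()   # mm, long side, short side, angle of long side deg
def fit(fs,name,z):
    for n,f in fs.items():
        for d in trace(f,name): print(n,name,round(d["conf"],2),np.round(d["bbox"]).tolist(),rect(f,d["mask"],z))
def hsv(f,h0,h1,s=120,v=60,box=None):
    m=cv2.inRange(cv2.cvtColor(np.array(f["color"]),cv2.COLOR_RGB2HSV),(h0,s,v),(h1,255,255))
    if box: k=np.zeros_like(m);k[box[1]:box[3],box[0]:box[2]]=1;m=m*k
    return m
E
python3 - <<'E'
from h import *
t=grab_frame("top");s=grab_frame("side");fs={'t':t,'s':s}
save(t,"t1.png",(185,95,300,220),6)
fit({'t':t},"mat",.004);fit(fs,"tray",.03);fit({'t':t},"battery",.025);fit({'t':t},"pan",.03);fit({'t':t},"bay_yellow",.006);fit({'t':t},"bay_green",.006)
fit({'t':t},"fan_yellow",.064);fit({'t':t},"fan_green",.064);fit(fs,"jar",.07);fit(fs,"tape",.03)
E
```

```text
t mat 0.88 [120.0, 183.0, 89.0, 72.0] [508.5, 322.0, 202.6, 161.7, 78.4]
t tray 0.97 [397.0, 299.0, 82.0, 88.0] [221.3, -380.4, 184.3, 130.7, 25.2]
t tray 0.72 [363.0, 192.0, 73.0, 82.0] [489.2, -305.7, 180.3, 129.5, 26.2]
t tray 0.24 [229.0, 176.0, 25.0, 20.0] [517.0, 31.5, 62.9, 51.4, -83.7]
s tray 0.63 [332.0, 268.0, 82.0, 80.0] [481.4, -318.9, 201.3, 129.1, 26.2]
s tray 0.57 [241.0, 336.0, 99.0, 95.0] [216.8, -391.3, 192.1, 132.1, 24.6]
s tray 0.25 [228.0, 141.0, 57.0, 41.0] [488.5, 277.0, 200.7, 155.5, 78.3]
t battery 0.74 [244.0, 156.0, 42.0, 21.0] [568.6, -2.6, 108.4, 42.6, -80.7]
t pan 0.82 [246.0, 160.0, 100.0, 101.0] [565.8, -1.6, 243.5, 230.1, 9.0]
t pan 0.61 [158.0, 107.0, 34.0, 36.0] [704.7, 227.8, 98.6, 91.9, 3.1]
t bay_yellow 0.71 [219.0, 248.0, 42.0, 38.0] [338.5, 60.0, 92.7, 90.5, -73.7]
t bay_yellow 0.57 [233.0, 184.0, 28.0, 26.0] [482.8, 25.2, 73.9, 39.5, -77.5]
t bay_yellow 0.57 [278.0, 240.0, 25.0, 22.0] [360.9, -88.8, 55.5, 51.9, -84.1]
t bay_yellow 0.31 [334.0, 118.0, 32.0, 29.0] [688.5, -245.9, 91.2, 59.3, -27.3]
t bay_green 0.72 [262.0, 188.0, 31.0, 16.0] [494.8, -47.8, 75.8, 39.9, -89.5]
t bay_green 0.51 [244.0, 156.0, 46.0, 17.0] [573.4, -0.7, 114.5, 45.3, -80.8]
t fan_yellow 0.86 [230.0, 175.0, 23.0, 20.0] [510.5, 30.9, 58.7, 47.3, -84.2]
t fan_green 0.67 [260.0, 173.0, 27.0, 26.0] [521.1, -44.9, 62.1, 51.8, -80.6]
t jar 0.83 [334.0, 118.0, 30.0, 27.0] [661.8, -230.3, 84.2, 59.5, -33.9]
s jar 0.86 [377.0, 216.0, 20.0, 30.0] [647.4, -268.0, 119.7, 55.6, 38.2]
t tape 0.64 [158.0, 108.0, 32.0, 39.0] [705.4, 228.2, 99.8, 87.6, 45.7]
s tape 0.69 [292.0, 132.0, 28.0, 20.0] [694.3, 206.5, 127.3, 89.1, 60.2]
s tape 0.63 [296.0, 183.0, 24.0, 30.0] [567.8, -19.9, 127.0, 39.1, 85.7]
```

View pics/t1.png

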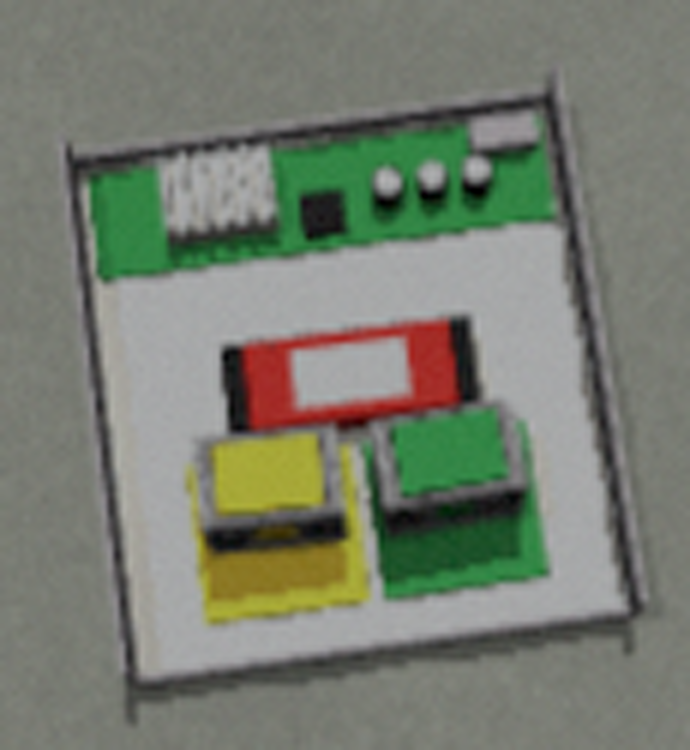

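```bash
python3 - <<'E'
from h import *
t=grab_frame("top");s=grab_frame("side")
c=lambda p:((p[0]+.5)/6-.5+185,(p[1]+.5)/6-.5+95)
A=[at(t,c(p),.006)*1000 for p in [(208,622),(370,600),(387,597),(550,573)]]
print("plate front corners",np.round(A,1).tolist())
for i in(0,2):
    d=A[i+1]-A[i];u=d/np.linalg.norm(d);x=np.array([-u[1],u[0]]);print(np.linalg.norm(d),"bay",(A[i]+A[i+1])/2+47*x,"yaw",np.degrees(np.arctan2(x[1],x[0])))
for n,z,ps in (("pan corners wall tops",.045,[(68,147),(552,78),(645,608),(131,684)]),("board front",.003,[(98,280),(555,218)])):
    print(n,np.round([at(t,c(p),z)*1000 for p in ps],1).tolist())
bx=(185,125,300,200)
for f,n in((t,'t'),(s,'s')):
  b=(205,150,250,185) if n=='t' else (250,150,290,180)
  for col,h in(("y",(22,34)),("g",(45,75))):
    # caps: bright saturated blob
    m=hsv(f,h[0],h[1],130,60)
    k,l,st,ce=cv2.connectedComponentsWithStats(m)
    for i in range(1,k):
        if st[i,4]>25: print(n,col,st[i].tolist(),rect(f,l==i,.068))
m=hsv(t,0,6,130,60)|hsv(t,174,180,130,60);print("red",rect(t,m>0,.025))
for f in(t,s):
  m=hsv(f,100,125,120,40);k,l,st,ce=cv2.connectedComponentsWithStats(m)
  for i in range(1,k):
    if st[i,4]>800: print("blue",st[i].tolist(),rect(f,l==i,.03))
E
```

```text
plate front corners [[462.8, 59.1], [473.0, -10.9], [474.4, -18.2], [485.6, -88.9]]
70.71079078144184 bay [514.40148446  30.92359435] yaw 8.35793509305785
71.50818974828456 bay [526.43801371 -46.19650755] yaw 9.00102596953258
pan corners wall tops [[664.4, 121.8], [697.8, -88.2], [464.0, -125.6], [430.4, 86.6]]
board front [[617.9, 112.8], [648.6, -92.0]]
t y [43, 50, 20, 31, 266] [809.6, 510.0, 99.5, 22.3, 28.9]
t y [220, 168, 19, 13, 207] [513.5, 30.7, 42.7, 29.7, -82.2]
t y [218, 170, 28, 29, 326] [488.1, 26.1, 65.4, 62.0, -81.2]
t y [196, 226, 44, 44, 1301] [335.8, 54.8, 86.0, 84.2, -73.9]
t y [265, 227, 23, 23, 444] [358.0, -83.4, 50.4, 49.1, -83.2]
t g [425, 43, 10, 30, 214] [836.6, -494.3, 85.9, 20.3, -0.1]
t g [200, 116, 77, 25, 772] [633.9, 11.3, 189.8, 44.9, -81.7]
t g [250, 164, 19, 14, 194] [524.1, -43.3, 41.9, 28.7, -77.9]
t g [248, 178, 28, 16, 261] [483.3, -48.2, 64.4, 30.8, -79.1]
s y [273, 79, 17, 15, 107] [782.7, 446.7, 117.6, 29.7, 29.5]
s y [263, 163, 17, 11, 108] [511.3, 27.0, 45.0, 30.5, -83.9]
s y [251, 181, 25, 17, 176] [447.2, -42.2, 65.3, 35.0, -79.4]
s y [189, 185, 45, 30, 713] [311.4, -12.7, 85.9, 84.6, -73.9]
s y [228, 219, 28, 21, 320] [332.6, -150.3, 50.8, 48.6, -81.6]
s g [115, 62, 10, 5, 31] [306.2, 935.9, 39.8, 27.2, -84.4]
s g [97, 65, 10, 8, 30] [229.6, 936.3, 66.0, 23.4, 44.2]
s g [289, 156, 40, 34, 221] [604.0, -40.5, 159.4, 44.4, -81.3]
s g [280, 177, 17, 11, 108] [521.1, -47.2, 41.2, 29.0, -80.0]
s g [268, 197, 34, 16, 169] [473.5, -109.8, 63.4, 61.5, 9.1]
s g [494, 260, 18, 17, 159] [799.2, -545.1, 64.0, 21.6, 0.4]
red [567.4, -1.2, 92.3, 39.4, -82.1]
blue [326, 148, 75, 82, 3308] [488.4, -306.5, 179.9, 127.1, 26.0]
blue [358, 253, 80, 89, 3799] [221.4, -380.1, 182.6, 125.9, 24.7]
blue [64, 35, 122, 89, 6176] [346.1, 933.9, 664.8, 499.7, -84.3]
blue [290, 230, 82, 77, 3499] [480.7, -318.8, 198.3, 125.8, 26.1]
blue [193, 292, 99, 92, 5082] [216.8, -391.6, 188.7, 128.0, 25.0]
```

Candidates. Yellow plates (pixels in the 512x384 picture): 218,247 is 86 mm, 231,184 in the pan is 70 mm, 277,238 is 50 mm. I take the middle-sized one in the pan. Blue trays: 363,192 at y≈-0.31 and 397,299 at y≈-0.38. I take 363,192 because it lies farther to the robot's left. The close crop shows both fans on their plates in front of the red battery.

```bash
cat >> h.py <<'E'
def go(*wps):  # waypoints (x,y,z mm, yaw of tool y deg): prints turn units then shift units in tool axes
    o=get_obs();p=np.array(o["position"])*1000;r=R.from_quat(o["tcp_rot"]);Y=r.as_matrix()[:,1];a=np.degrees(np.arctan2(Y[1],Y[0]))
    print("t",round(o["time"],2),"tcp",p.round(1),"yaw",round(a,1),"tilt",r.as_matrix()[:,2].round(3),"gap",round(o["finger_gap"],3),"gf",round(o["grip_force"],1))
    for w in wps:
        w=np.array(w,float);da=(w[3]-a+180)%360-180;yy=np.radians(w[3])
        M=np.array([[-np.sin(yy),np.cos(yy),0],[np.cos(yy),np.sin(yy),0],[0,0,-1]]).T
        M[:,0]=np.cross(M[:,1],M[:,2])
        print("turn",round(-np.radians(da)/.15,2),"shift units",(M.T@(w[:3]-p)/20).round(2).tolist());p=w[:3];a=w[3]
E
python3 -c "
from h import *
go((512,29,120,8.8),(512,29,34,8.8),(518,366,120,8.8))"
```

```text
t 1.95 tcp [164.6 498.6 238.7] yaw 71.7 tilt [ 0.  0. -1.] gap 1.002 gf 0.0
turn 7.32 shift units [-25.86, 13.57, 5.94]
turn -0.0 shift units [0.0, 0.0, 4.3]
turn -0.0 shift units [16.61, 2.87, -4.3]
```

Request:
carry_out(targets=[{"rot":[0,0,1],"dp":[0,0,0.6],"grip":-1},{"rot":[0,0,1],"dp":[0,0,0.6],"grip":-1},{"rot":[0,0,1],"dp":[0,0,0.6],"grip":-1},{"rot":[0,0,1],"dp":[0,0,0.6],"grip":-1},{"rot":[0,0,1],"dp":[0,0,0.6],"grip":-1},{"rot":[0,0,1],"dp":[0,0,0.6],"grip":-1},{"rot":[0,0,1],"dp":[0,0,0.6],"grip":-1},{"rot":[0,0,0.32],"dp":[0,0,0.6],"grip":-1},{"rot":[0,0,0],"dp":[-1,0.5,0.6],"grip":-1},{"rot":[0,0,0],"dp":[-1,0.5,0.5],"grip":-1}], newtons=25)

```text
time: 3.2
position: [0.1906, 0.4616, 0.1202]
tcp_rot: [0.65, 0.76, -0.0, 0.0]
ft_force: [-0.6, -0.8, -0.1]
finger_gap: 1.0
grip_force: 0.0
```

Request:
carry_out(targets=[{"rot":[0,0,0],"dp":[-1,0.5,0],"grip":-1},{"rot":[0,0,0],"dp":[-1,0.5,0],"grip":-1},{"rot":[0,0,0],"dp":[-1,0.5,0],"grip":-1},{"rot":[0,0,0],"dp":[-1,0.5,0],"grip":-1},{"rot":[0,0,0],"dp":[-1,0.5,0],"grip":-1},{"rot":[0,0,0],"dp":[-1,0.5,0],"grip":-1},{"rot":[0,0,0],"dp":[-1,0.5,0],"grip":-1},{"rot":[0,0,0],"dp":[-1,0.5,0],"grip":-1},{"rot":[0,0,0],"dp":[-1,0.5,0],"grip":-1},{"rot":[0,0,0],"dp":[-1,0.5,0],"grip":-1}])

```text
time: 4.45
position: [0.3204, 0.2792, 0.1208]
tcp_rot: [0.651, 0.759, 0.0, 0.0]
ft_force: [-0.4, 0.7, 0.5]
finger_gap: 1.001
grip_force: 0.0
```

Request:
carry_out(targets=[{"rot":[0,0,0],"dp":[-1,0.6,0],"grip":-1},{"rot":[0,0,0],"dp":[-1,0.6,0],"grip":-1},{"rot":[0,0,0],"dp":[-1,0.6,0],"grip":-1},{"rot":[0,0,0],"dp":[-1,0.6,0],"grip":-1},{"rot":[0,0,0],"dp":[-1,0.6,0],"grip":-1},{"rot":[0,0,0],"dp":[-1,0.6,0],"grip":-1},{"rot":[0,0,0],"dp":[-1,0.6,0],"grip":-1},{"rot":[0,0,0],"dp":[-1,0.6,0],"grip":-1},{"rot":[0,0,0],"dp":[-1,0.6,0],"grip":-1},{"rot":[0,0,0],"dp":[-1,0.6,0],"grip":-1}])

```text
time: 5.7
position: [0.4698, 0.0999, 0.1208]
tcp_rot: [0.651, 0.759, 0.0, 0.0]
ft_force: [-0.3, -0.1, -0.5]
finger_gap: 0.998
grip_force: 0.0
```

```bash
python3 -c "
from h import *
go((512,29,120,8.8),(512,29,34,8.8))"
```

```text
t 5.7 tcp [469.8  99.9 120.8] yaw 8.8 tilt [ 0.  0. -1.] gap 0.998 gf 0.0
turn 0.0 shift units [-3.83, 1.55, 0.04]
turn -0.0 shift units [0.0, 0.0, 4.3]
```

Request:
carry_out(targets=[{"rot":[0,0,0],"dp":[-1,0.4,0],"grip":-1},{"rot":[0,0,0],"dp":[-1,0.4,0],"grip":-1},{"rot":[0,0,0],"dp":[-1,0.4,0],"grip":-1},{"rot":[0,0,0],"dp":[-0.83,0.35,0.35],"grip":-1},{"rot":[0,0,0],"dp":[0,0,1],"grip":-1},{"rot":[0,0,0],"dp":[0,0,1],"grip":-1},{"rot":[0,0,0],"dp":[0,0,1],"grip":-1},{"rot":[0,0,0],"dp":[0,0,0.99],"grip":-1},{"rot":[0,0,0],"dp":[0,0,0],"grip":-1},{"rot":[0,0,0],"dp":[0,0,0],"grip":1}])

```text
time: 6.95
position: [0.512, 0.0294, 0.0344]
tcp_rot: [0.651, 0.759, 0.0, 0.0]
ft_force: [-0.6, -0.2, -0.1]
finger_gap: 0.912
grip_force: 0.0
```

Request:
carry_out(targets=[{"rot":[0,0,0],"dp":[0,0,0],"grip":1},{"rot":[0,0,0],"dp":[0,0,0],"grip":1},{"rot":[0,0,0],"dp":[0,0,0],"grip":1},{"rot":[0,0,0],"dp":[0,0,0],"grip":1},{"rot":[0,0,0],"dp":[0,0,0],"grip":1},{"rot":[0,0,0],"dp":[0,0,-0.8],"grip":1},{"rot":[0,0,0],"dp":[0,0,-1],"grip":1},{"rot":[0,0,0],"dp":[0,0,-1],"grip":1},{"rot":[0,0,0],"dp":[0,0,-1],"grip":1},{"rot":[0,0,0],"dp":[0,0,-0.4],"grip":1}])

```text
time: 8.2
position: [0.512, 0.0296, 0.1196]
tcp_rot: [0.651, 0.759, 0.001, 0.001]
ft_force: [-1.4, -0.4, -2.0]
finger_gap: 0.431
grip_force: 24.9
```

```bash
python3 -c "
from h import *
go((518,366,118,8.8),(518,366,33,8.8),(518,366,118,8.8),(522,-45,118,8.8))
save(grab_frame('side'),'s2.png',(200,90,400,240),4)"
```

```text
t 8.2 tcp [512.   29.6 119.6] yaw 8.8 tilt [ 0.002 -0.    -1.   ] gap 0.431 gf 24.9
turn 0.0 shift units [16.58, 2.87, 0.08]
turn -0.0 shift units [0.0, 0.0, 4.25]
turn -0.0 shift units [0.0, 0.0, -4.25]
turn -0.0 shift units [-20.34, -2.95, 0.0]
```

View pics/s2.png

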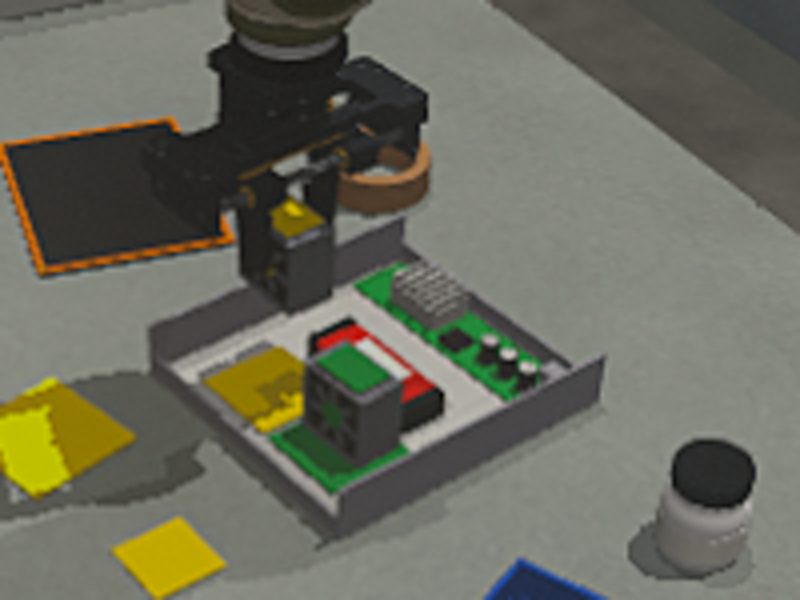

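The side view shows the yellow fan held upright at about (270,155), clear of the pan, and the green fan still standing in its bay.

Request:
carry_out(targets=[{"rot":[0,0,0],"dp":[0.9,0.17,0],"grip":1},{"rot":[0,0,0],"dp":[1,0.17,0],"grip":1},{"rot":[0,0,0],"dp":[1,0.17,0],"grip":1},{"rot":[0,0,0],"dp":[1,0.17,0],"grip":1},{"rot":[0,0,0],"dp":[1,0.17,0],"grip":1},{"rot":[0,0,0],"dp":[1,0.17,0],"grip":1},{"rot":[0,0,0],"dp":[1,0.17,0],"grip":1},{"rot":[0,0,0],"dp":[1,0.17,0],"grip":1},{"rot":[0,0,0],"dp":[1,0.17,0],"grip":1},{"rot":[0,0,0],"dp":[1,0.17,0],"grip":1}])

```text
time: 9.5
position: [0.5144, 0.232, 0.1174]
tcp_rot: [0.651, 0.76, -0.0, -0.0]
ft_force: [-0.0, 0.7, -0.8]
finger_gap: 0.431
grip_force: 24.9
```

Request:
carry_out(targets=[{"rot":[0,0,0],"dp":[1,0.17,0],"grip":1},{"rot":[0,0,0],"dp":[1,0.17,0],"grip":1},{"rot":[0,0,0],"dp":[1,0.17,0],"grip":1},{"rot":[0,0,0],"dp":[1,0.17,0],"grip":1},{"rot":[0,0,0],"dp":[1,0.17,0.5],"grip":1},{"rot":[0,0,0],"dp":[1,0.17,0.8],"grip":1},{"rot":[0,0,0],"dp":[0.7,0.15,0.9],"grip":1},{"rot":[0,0,0],"dp":[0,0,0.9],"grip":1},{"rot":[0,0,0],"dp":[0,0,0.8],"grip":1},{"rot":[0,0,0],"dp":[0,0,0.3],"grip":1}])

```text
time: 10.75
position: [0.5171, 0.3659, 0.0327]
tcp_rot: [0.651, 0.759, -0.001, -0.0]
ft_force: [0.7, 0.3, -0.9]
finger_gap: 0.431
grip_force: 24.9
```

```bash
python3 -c "
from h import *
go((518,366,33,8.8))"
```

```text
t 10.75 tcp [517.1 365.9  32.7] yaw 8.8 tilt [-0.002 -0.001 -1.   ] gap 0.431 gf 24.9
turn -0.0 shift units [-0.0, 0.04, -0.02]
```

Request:
carry_out(targets=[{"rot":[0,0,0],"dp":[0,0,0.03],"grip":1},{"rot":[0,0,0],"dp":[0,0,0],"grip":-1},{"rot":[0,0,0],"dp":[0,0,0],"grip":-1},{"rot":[0,0,0],"dp":[0,0,0],"grip":-1},{"rot":[0,0,0],"dp":[0,0,0],"grip":-1},{"rot":[0,0,0],"dp":[0,0,-0.5],"grip":-1},{"rot":[0,0,0],"dp":[0,0,-0.9],"grip":-1},{"rot":[0,0,0],"dp":[0,0,-1],"grip":-1},{"rot":[0,0,0],"dp":[0,0,-1],"grip":-1},{"rot":[0,0,0],"dp":[0,0,-0.9],"grip":-1}])

```text
time: 12.0
position: [0.5176, 0.3666, 0.1214]
tcp_rot: [0.651, 0.759, 0.001, 0.0]
ft_force: [0.8, -0.1, -0.4]
finger_gap: 0.999
grip_force: 0.0
```

Request:
carry_out(targets=[{"rot":[0,0,0],"dp":[-1,-0.15,0],"grip":-1},{"rot":[0,0,0],"dp":[-1,-0.15,0],"grip":-1},{"rot":[0,0,0],"dp":[-1,-0.15,0],"grip":-1},{"rot":[0,0,0],"dp":[-1,-0.15,0],"grip":-1},{"rot":[0,0,0],"dp":[-1,-0.15,0],"grip":-1},{"rot":[0,0,0],"dp":[-1,-0.15,0],"grip":-1},{"rot":[0,0,0],"dp":[-1,-0.15,0],"grip":-1},{"rot":[0,0,0],"dp":[-1,-0.15,0],"grip":-1},{"rot":[0,0,0],"dp":[-1,-0.15,0],"grip":-1},{"rot":[0,0,0],"dp":[-1,-0.15,0],"grip":-1}])

```text
time: 13.25
position: [0.5184, 0.1629, 0.1193]
tcp_rot: [0.651, 0.759, 0.0, 0.0]
ft_force: [0.5, -0.5, 0.5]
finger_gap: 0.999
grip_force: 0.0
```

```bash
python3 - <<'E'
from h import *
t=grab_frame("top");save(t,"t2.png",(60,110,315,220),3)
for h in((22,34),(45,75)):
    m=hsv(t,h[0],h[1],130,60);k,l,st,ce=cv2.connectedComponentsWithStats(m)
    for i in range(1,k):
        if st[i,4]>60: print(h,st[i].tolist(),"z66",rect(t,l==i,.066),"z6",rect(t,l==i,.006))
go((522,-45,118,8.8),(522,-45,34,8.8))
E
```

```text
(22, 34) [43, 50, 20, 31, 266] z66 [810.7, 511.3, 99.8, 22.3, 28.3] z6 [845.1, 548.6, 106.7, 23.8, 28.3]
(22, 34) [216, 169, 30, 30, 698] z66 [489.8, 26.4, 65.7, 65.6, 9.0] z6 [502.0, 30.1, 70.3, 70.2, 9.0]
(22, 34) [196, 226, 44, 44, 1314] z66 [336.0, 54.8, 86.5, 84.5, -73.9] z6 [337.5, 60.5, 92.5, 90.4, -73.9]
(22, 34) [265, 227, 23, 23, 444] z66 [358.0, -83.6, 50.5, 49.2, -82.8] z6 [361.0, -87.5, 54.0, 52.6, -82.8]
(45, 75) [425, 43, 10, 30, 218] z66 [837.8, -495.4, 86.1, 20.5, -0.4] z6 [874.0, -527.7, 92.1, 21.9, -0.4]
(45, 75) [200, 116, 77, 25, 769] z66 [634.6, 11.2, 190.8, 44.8, -81.7] z6 [656.8, 13.8, 204.0, 47.9, -81.7]
(45, 75) [250, 164, 19, 13, 194] z66 [524.5, -43.3, 42.2, 28.7, -79.0] z6 [539.0, -44.4, 45.1, 30.7, -79.0]
(45, 75) [247, 175, 29, 19, 272] z66 [492.3, -47.0, 64.2, 47.3, -82.2] z6 [504.6, -48.4, 68.7, 50.6, -82.2]
t 13.3 tcp [518.6 161.1 119.3] yaw 8.7 tilt [-0.    -0.001 -1.   ] gap 1.001 gf 0.0
turn -0.01 shift units [-10.21, -1.41, 0.06]
turn -0.0 shift units [0.0, 0.0, 4.2]
```

View pics/t2.png

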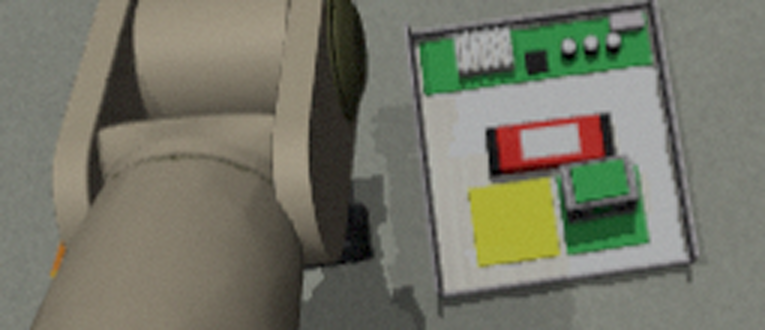

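Yellow plate (510x180 in the crop, now bare) measures as 70 mm, so it is the middle-sized one, with the bay origin near (514,31.5). The green fan still stands at (600,185) in the crop. Next I grip the green one.

Request:
carry_out(targets=[{"rot":[0,0,0],"dp":[-1,-0.13,0],"grip":-1},{"rot":[0,0,0],"dp":[-1,-0.13,0],"grip":-1},{"rot":[0,0,0],"dp":[-1,-0.13,0],"grip":-1},{"rot":[0,0,0],"dp":[-1,-0.13,0],"grip":-1},{"rot":[0,0,0],"dp":[-1,-0.13,0],"grip":-1},{"rot":[0,0,0],"dp":[-1,-0.13,0],"grip":-1},{"rot":[0,0,0],"dp":[-1,-0.13,0],"grip":-1},{"rot":[0,0,0],"dp":[-1,-0.13,0],"grip":-1},{"rot":[0,0,0],"dp":[-1,-0.13,0],"grip":-1},{"rot":[0,0,0],"dp":[-1,-0.13,0],"grip":-1}])

```text
time: 14.55
position: [0.5234, -0.0381, 0.1193]
tcp_rot: [0.651, 0.759, 0.0, 0.0]
ft_force: [0.5, -0.5, -0.7]
finger_gap: 1.0
grip_force: 0.0
```

Request:
carry_out(targets=[{"rot":[0,0,0],"dp":[-0.2,0,0.5],"grip":-1},{"rot":[0,0,0],"dp":[0,0,0.9],"grip":-1},{"rot":[0,0,0],"dp":[0,0,1],"grip":-1},{"rot":[0,0,0],"dp":[0,0,1],"grip":-1},{"rot":[0,0,0],"dp":[0,0,0.8],"grip":-1},{"rot":[0,0,0],"dp":[0,0,0],"grip":1},{"rot":[0,0,0],"dp":[0,0,0],"grip":1},{"rot":[0,0,0],"dp":[0,0,0],"grip":1},{"rot":[0,0,0],"dp":[0,0,0],"grip":1},{"rot":[0,0,0],"dp":[0,0,0],"grip":1}])

```text
time: 15.8
position: [0.5241, -0.0413, 0.0355]
tcp_rot: [0.651, 0.759, 0.0, 0.0]
ft_force: [-0.6, -0.5, -0.1]
finger_gap: 0.457
grip_force: 0.0
```

```bash
python3 -c "
from h import *
go((500,278,118,8.8),(500,278,33,8.8))"
```

```text
t 15.8 tcp [524.1 -41.3  35.5] yaw 8.8 tilt [ 0. -0. -1.] gap 0.457 gf 0.0
turn 0.0 shift units [15.96, 1.25, -4.12]
turn -0.0 shift units [0.0, 0.0, 4.25]
```

Request:
carry_out(targets=[{"rot":[0,0,0],"dp":[0,0,0],"grip":1},{"rot":[0,0,0],"dp":[0,0,0],"grip":1},{"rot":[0,0,0],"dp":[0,0,-0.6],"grip":1},{"rot":[0,0,0],"dp":[0,0,-0.9],"grip":1},{"rot":[0,0,0],"dp":[0,0,-1],"grip":1},{"rot":[0,0,0],"dp":[0,0,-1],"grip":1},{"rot":[0,0,0],"dp":[0.6,0,-0.6],"grip":1},{"rot":[0,0,0],"dp":[1,0.1,0],"grip":1},{"rot":[0,0,0],"dp":[1,0.1,0],"grip":1},{"rot":[0,0,0],"dp":[1,0.1,0],"grip":1}])

```text
time: 17.05
position: [0.5184, 0.0321, 0.1174]
tcp_rot: [0.651, 0.759, -0.0, -0.0]
ft_force: [-0.4, -0.1, -1.4]
finger_gap: 0.432
grip_force: 24.8
```

Request:
carry_out(targets=[{"rot":[0,0,0],"dp":[1,0.1,0],"grip":1},{"rot":[0,0,0],"dp":[1,0.1,0],"grip":1},{"rot":[0,0,0],"dp":[1,0.1,0],"grip":1},{"rot":[0,0,0],"dp":[1,0.1,0],"grip":1},{"rot":[0,0,0],"dp":[1,0.1,0],"grip":1},{"rot":[0,0,0],"dp":[1,0.1,0],"grip":1},{"rot":[0,0,0],"dp":[1,0.1,0],"grip":1},{"rot":[0,0,0],"dp":[1,0.1,0],"grip":1},{"rot":[0,0,0],"dp":[1,0.1,0],"grip":1},{"rot":[0,0,0],"dp":[1,0.05,0],"grip":1}])

```text
time: 18.3
position: [0.5067, 0.2326, 0.1173]
tcp_rot: [0.651, 0.759, -0.0, -0.0]
ft_force: [0.3, -0.3, -2.1]
finger_gap: 0.43
grip_force: 24.8
```

```bash
python3 - <<'E'
from h import *
go((500,278,118,8.8),(500,278,33.5,8.8))
s=grab_frame("side")
for h in((22,34),(45,75)):
    m=hsv(s,h[0],h[1],130,60);k,l,st,ce=cv2.connectedComponentsWithStats(m)
    for i in range(1,k):
        if st[i,4]>60: print(h,st[i].tolist(),"z66",rect(s,l==i,.066),"z6",rect(s,l==i,.006))
save(s,"s3.png",(170,90,370,240),4)
E
```

```text
t 18.3 tcp [506.7 232.6 117.3] yaw 8.8 tilt [-0. -0. -1.] gap 0.43 gf 24.8
turn 0.0 shift units [2.29, 0.02, -0.03]
turn -0.0 shift units [0.0, 0.0, 4.22]
(22, 34) [273, 79, 17, 15, 108] z66 [784.6, 450.2, 117.7, 30.1, 28.9] z6 [844.8, 552.3, 126.9, 32.5, 28.9]
(22, 34) [251, 177, 34, 21, 392] z66 [464.6, -37.1, 66.5, 65.6, -82.0] z6 [499.7, 26.7, 71.7, 70.8, -82.0]
(22, 34) [189, 184, 45, 31, 728] z66 [311.7, -10.3, 87.2, 85.6, -73.8] z6 [334.9, 55.6, 94.1, 92.3, -73.8]
(22, 34) [228, 219, 28, 21, 320] z66 [333.5, -148.5, 51.0, 48.8, -81.6] z6 [358.3, -93.4, 55.0, 52.6, -81.6]
(45, 75) [86, 65, 22, 15, 108] z66 [224.6, 903.0, 129.1, 66.2, 46.7] z6 [240.9, 1040.6, 139.2, 71.4, 46.7]
(45, 75) [289, 156, 40, 34, 204] z66 [605.2, -38.4, 159.8, 44.0, -81.3] z6 [651.4, 25.3, 172.3, 47.5, -81.3]
(45, 75) [268, 190, 34, 23, 401] z66 [474.9, -107.8, 64.0, 61.7, 9.0] z6 [510.9, -49.6, 69.0, 66.5, 9.0]
(45, 75) [494, 260, 18, 17, 159] z66 [801.2, -544.3, 64.1, 21.7, 0.4] z6 [862.7, -520.3, 69.2, 23.4, 0.4]
```

View pics/s3.png

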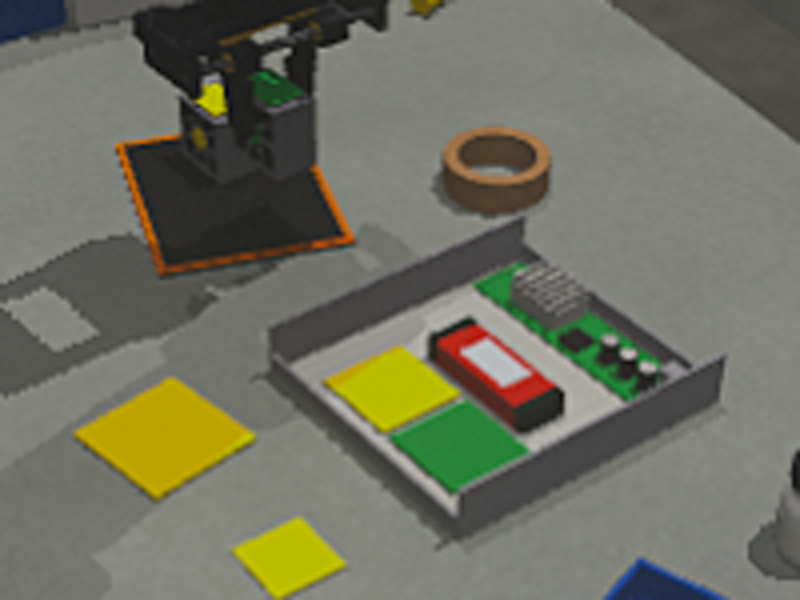

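Yellow fan stands upright on the mat at crop (210,130), green fan held at (285,120); both bays are bare and the battery is at (495,375). Place green next.

Request:
carry_out(targets=[{"rot":[0,0,0],"dp":[0.9,0,0],"grip":1},{"rot":[0,0,0],"dp":[0.9,0,0.4],"grip":1},{"rot":[0,0,0],"dp":[0.4,0,0.8],"grip":1},{"rot":[0,0,0],"dp":[0,0,0.9],"grip":1},{"rot":[0,0,0],"dp":[0,0,0.9],"grip":1},{"rot":[0,0,0],"dp":[0,0,0.8],"grip":1},{"rot":[0,0,0],"dp":[0,0,0.4],"grip":1},{"rot":[0,0,0],"dp":[0,0,0],"grip":1},{"rot":[0,0,0],"dp":[0,0,0],"grip":-1},{"rot":[0,0,0],"dp":[0,0,0],"grip":-1}])

```text
time: 19.6
position: [0.5004, 0.2748, 0.0335]
tcp_rot: [0.651, 0.759, 0.0, 0.0]
ft_force: [0.3, 0.0, 1.2]
finger_gap: 0.633
grip_force: 0.0
```

```bash
python3 -c "
from h import *
go((500,278,118,8.8),(568,-2,118,8.4),(568,-2,12,8.4))"
```

```text
t 19.6 tcp [500.4 274.8  33.5] yaw 8.8 tilt [ 0.001  0.    -1.   ] gap 0.633 gf 0.0
turn 0.0 shift units [0.16, 0.0, -4.23]
turn 0.05 shift units [-14.35, 1.32, 0.0]
turn -0.0 shift units [0.0, 0.0, 5.3]
```

Request:
carry_out(targets=[{"rot":[0,0,0],"dp":[0,0,0],"grip":-1},{"rot":[0,0,0],"dp":[0,0,0],"grip":-1},{"rot":[0,0,0],"dp":[0,0,-0.5],"grip":-1},{"rot":[0,0,0],"dp":[0,0,-0.9],"grip":-1},{"rot":[0,0,0],"dp":[0,0,-1],"grip":-1},{"rot":[0,0,0],"dp":[0,0,-1],"grip":-1},{"rot":[0,0,0],"dp":[-0.6,0.1,-0.8],"grip":-1},{"rot":[0,0,0],"dp":[-1,0.1,0],"grip":-1},{"rot":[0,0,0],"dp":[-1,0.1,0],"grip":-1},{"rot":[0,0,0],"dp":[-1,0.1,0],"grip":-1}])

```text
time: 20.85
position: [0.5193, 0.203, 0.1167]
tcp_rot: [0.651, 0.759, -0.001, -0.0]
ft_force: [0.3, -0.3, -0.4]
finger_gap: 0.999
grip_force: 0.0
```

Request:
carry_out(targets=[{"rot":[0,0,0],"dp":[-1,0.1,0],"grip":-0.4},{"rot":[0,0,0],"dp":[-1,0.1,0],"grip":-0.4},{"rot":[0,0,0],"dp":[-1,0.1,0],"grip":-0.4},{"rot":[0,0,0],"dp":[-1,0.1,0],"grip":-0.4},{"rot":[0,0,0],"dp":[-1,0.1,0],"grip":-0.4},{"rot":[0,0,0],"dp":[-1,0.1,0],"grip":-0.4},{"rot":[0,0,0],"dp":[-1,0.1,0],"grip":-0.4},{"rot":[0,0,0],"dp":[-1,0.1,0],"grip":-0.4},{"rot":[0,0,0],"dp":[-1,0.1,0],"grip":-0.4},{"rot":[0,0,0],"dp":[-0.9,0.1,0],"grip":-0.4}])

```text
time: 22.1
position: [0.5697, 0.0109, 0.1173]
tcp_rot: [0.651, 0.759, -0.0, 0.0]
ft_force: [0.9, -0.1, -0.5]
finger_gap: 0.698
grip_force: 0.0
```

```bash
python3 - <<'E'
from h import *
t=grab_frame("top");s=grab_frame("side")
for f in(t,s):
    m=hsv(f,0,6,130,50)|hsv(f,174,180,130,50);k,l,st,ce=cv2.connectedComponentsWithStats(m);i=1+np.argmax(st[1:,4]);print("red",st[i].tolist(),rect(f,l==i,.025))
fit({'t':t,'s':s},"battery",.025)
for h in((22,34),(45,75)):
    m=hsv(t,h[0],h[1],130,60);k,l,st,ce=cv2.connectedComponentsWithStats(m)
    for i in range(1,k):
        if st[i,4]>60 and st[i,0]<180: print(h,st[i].tolist(),"z66",rect(t,l==i,.066))
go((568,-2,118,8.4),(568,-2,12,8.4))
print([(np.round(d['uv']).tolist(),at(f,d['uv'],.005).round(4).tolist()) for f in(t,s) for d in pinpoint(f,'tray')])
cv2.imwrite("pics/c.png",np.hstack([cv2.resize(cv2.cvtColor(np.array(f["color"])[b:b+90,a:a+130],cv2.COLOR_RGB2BGR),None,fx=3,fy=3) for f,a,b in((t,60,130),(s,180,85))]))
E
```

```text
red [255, 148, 7, 16, 79] [573.2, -40.5, 40.4, 15.6, 0.4]
red [279, 171, 30, 25, 248] [559.8, -10.2, 103.3, 51.1, -81.0]
t battery 0.69 [261.0, 156.0, 8.0, 13.0] [571.9, -48.3, 37.7, 20.8, 0.3]
t battery 0.47 [158.0, 107.0, 31.0, 36.0] [706.3, 228.3, 100.5, 88.1, 45.7]
s battery 0.79 [292.0, 185.0, 34.0, 33.0] [557.8, -15.7, 123.6, 57.1, -79.0]
(22, 34) [43, 50, 20, 31, 266] z66 [810.7, 511.3, 99.8, 22.6, 29.3]
(22, 34) [86, 165, 18, 14, 204] z66 [517.7, 366.5, 43.7, 29.5, -82.4]
(45, 75) [123, 172, 18, 14, 195] z66 [500.6, 272.2, 42.9, 28.5, -79.9]
t 22.3 tcp [569.3  12.2 117.2] yaw 8.8 tilt [-0.  0. -1.] gap 0.697 gf 0.0
turn 0.05 shift units [-0.7, -0.17, -0.04]
turn -0.0 shift units [0.0, 0.0, 5.3]
[([394.0, 295.0], [0.2214, -0.3819]), ([360.0, 191.0], [0.4845, -0.3084]), ([332.0, 268.0], [0.4894, -0.3125]), ([245.0, 339.0], [0.223, -0.3845])]
```

View pics/c.png

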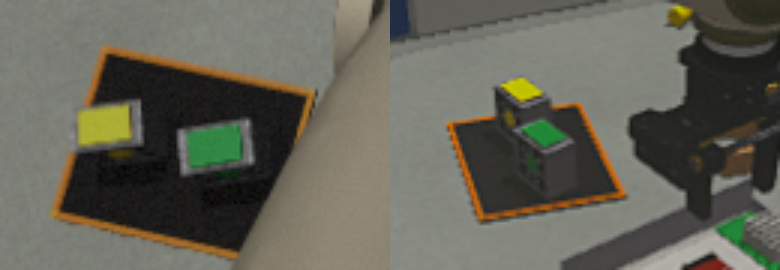

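Both fans stand upright on the mat: left half at (105,125) and (215,145), and the same in the side view at right. Now the battery.

Request:
carry_out(targets=[{"rot":[0,0,0],"dp":[-0.7,-0.1,0.4],"grip":-0.4},{"rot":[0,0,0],"dp":[0,0,1],"grip":-0.4},{"rot":[0,0,0],"dp":[0,0,1],"grip":-0.4},{"rot":[0,0,0],"dp":[0,0,1],"grip":-0.4},{"rot":[0,0,0],"dp":[0,0,1],"grip":-0.4},{"rot":[0,0,0],"dp":[0,0,0.7],"grip":-0.4},{"rot":[0,0,0],"dp":[0,0,0.15],"grip":-0.4},{"rot":[0,0,0],"dp":[0,0,0],"grip":1},{"rot":[0,0,0],"dp":[0,0,0],"grip":1},{"rot":[0,0,0],"dp":[0,0,0],"grip":1}], newtons=30)

```text
time: 23.65
position: [0.5698, -0.0019, 0.013]
tcp_rot: [0.651, 0.759, 0.0, 0.0]
ft_force: [-0.6, -0.1, 2.5]
finger_gap: 0.453
grip_force: 30.0
```

Request:
carry_out(targets=[{"rot":[0,0,0],"dp":[0,0,0],"grip":1},{"rot":[0,0,0],"dp":[0,0,0],"grip":1},{"rot":[0,0,0],"dp":[0,0,0],"grip":1},{"rot":[0,0,0],"dp":[0,0,-0.5],"grip":1},{"rot":[0,0,0],"dp":[0,0,-1],"grip":1},{"rot":[0,0,0],"dp":[0,0,-1],"grip":1},{"rot":[0,0,0],"dp":[0,0,-1],"grip":1},{"rot":[0,0,0],"dp":[0,0,-1],"grip":1},{"rot":[0,0,0],"dp":[0,0,-0.3],"grip":1},{"rot":[0,0,0],"dp":[0,0,0],"grip":1}])

```text
time: 24.9
position: [0.5694, -0.0018, 0.1081]
tcp_rot: [0.651, 0.759, -0.0, -0.0]
ft_force: [1.2, -0.8, -2.9]
finger_gap: 0.448
grip_force: 30.0
```

```bash
python3 - <<'E'
from h import *
s=grab_frame("side")
m=hsv(s,0,6,130,50)|hsv(s,174,180,130,50);k,l,st,ce=cv2.connectedComponentsWithStats(m);i=1+np.argmax(st[1:,4]);print("red",st[i].tolist(),rect(s,l==i,.12))
go((489,-309,112,-64),(489,-309,15,-64))
save(s,"s4.png",(230,90,400,240),4)
# tray: fit rim+base silhouette hull (yaw 26 free) in both pictures
from scipy.optimize import minimize
t=grab_frame("top");ms=[]
for f,b in((t,(326,148)),(s,(290,230))):
    mm=hsv(f,100,125,120,40);k,l,st,_=cv2.connectedComponentsWithStats(mm)
    i=min((j for j in range(1,k) if st[j,4]>800),key=lambda j:abs(st[j,0]-b[0])+abs(st[j,1]-b[1]));print(st[i].tolist());
    c,_=cv2.findContours((l==i).astype(np.uint8),0,2);ms.append((f,cv2.contourArea(cv2.convexHull(max(c,key=len))),cv2.convexHull(max(c,key=len)).astype(np.float32)))
def pred(f,p):
    cs,sn=np.cos(p[2]),np.sin(p[2])
    P=[proj(f,(p[0]+cs*a-sn*b,p[1]+sn*a+cs*b,z)) for a in(-.09,.09) for b in(-.06,.06) for z in(0,.03)]
    return cv2.convexHull(np.array(P,np.float32))
def cost(p,ms=None):
    tot=0
    for f,A,h in ms:
        q=pred(f,p);I=cv2.intersectConvexConvex(q,h)[0];tot+=1-I/(cv2.contourArea(q)+cv2.contourArea(h)-I)
    return tot
for sel in(ms,ms[:1],ms[1:]):
    r=minimize(cost,[.489,-.309,.454],args=(sel,),method="Nelder-Mead",options=dict(xatol=1e-4,fatol=1e-5,initial_simplex=[[.489,-.309,.454],[.5,-.309,.454],[.489,-.3,.454],[.489,-.309,.5]]));print(r.x[:2].round(4),np.degrees(r.x[2]).round(1),round(r.fun,3))
E
```

```text
red [291, 146, 20, 23, 144] [561.6, -19.2, 90.5, 54.2, -81.4]
t 24.95 tcp [569.1  -1.8 107.7] yaw 8.8 tilt [-0.001  0.    -1.   ] gap 0.449 gf 30.0
turn 8.47 shift units [-10.34, 12.05, -0.22]
turn -0.0 shift units [0.0, 0.0, 4.85]
[326, 148, 75, 82, 3371]
[290, 230, 82, 77, 3497]
[ 0.4898 -0.3103] 26.4 0.057
[ 0.4907 -0.3111] 26.0 0.022
[ 0.4891 -0.3096] 26.4 0.031
```

View pics/s4.png

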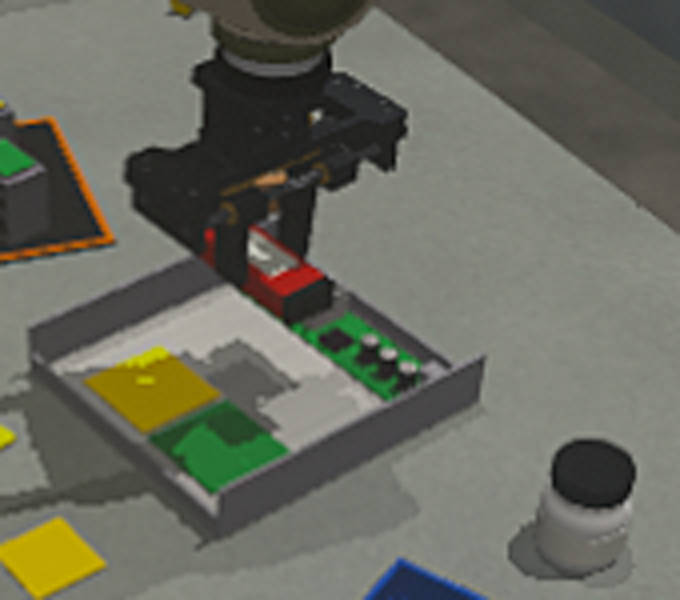

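Request:
carry_out(targets=[{"rot":[0,0,0.7],"dp":[0,0,0],"grip":1},{"rot":[0,0,1],"dp":[0,0,0],"grip":1},{"rot":[0,0,1],"dp":[0,0,0],"grip":1},{"rot":[0,0,1],"dp":[0,0,0],"grip":1},{"rot":[0,0,1],"dp":[0,0,0],"grip":1},{"rot":[0,0,1],"dp":[0,0,0],"grip":1},{"rot":[0,0,1],"dp":[0,0,0],"grip":1},{"rot":[0,0,1],"dp":[0,0,0],"grip":1},{"rot":[0,0,0.74],"dp":[0,0,0],"grip":1},{"rot":[0,0,0],"dp":[-0.5,0.6,0],"grip":1}])

```text
time: 26.25
position: [0.5655, -0.017, 0.1076]
tcp_rot: [0.974, 0.229, -0.001, -0.0]
ft_force: [0.9, 0.6, -3.6]
finger_gap: 0.446
grip_force: 30.0
```

Request:
carry_out(targets=[{"rot":[0,0,0],"dp":[-0.8,0.95,0],"grip":1},{"rot":[0,0,0],"dp":[-0.8,0.95,0],"grip":1},{"rot":[0,0,0],"dp":[-0.8,0.95,0],"grip":1},{"rot":[0,0,0],"dp":[-0.8,0.95,0],"grip":1},{"rot":[0,0,0],"dp":[-0.8,0.95,0],"grip":1},{"rot":[0,0,0],"dp":[-0.8,0.95,0],"grip":1},{"rot":[0,0,0],"dp":[-0.8,0.95,0],"grip":1},{"rot":[0,0,0],"dp":[-0.8,0.95,0],"grip":1},{"rot":[0,0,0],"dp":[-0.8,0.95,0],"grip":1},{"rot":[0,0,0],"dp":[-0.8,0.95,0],"grip":1}])

```text
time: 27.5
position: [0.5055, -0.2598, 0.1079]
tcp_rot: [0.974, 0.228, -0.0, -0.0]
ft_force: [-0.4, 0.0, -4.2]
finger_gap: 0.454
grip_force: 30.0
```

```bash
python3 - <<'E'
from h import *
go((490,-310.3,108,-63.7),(490,-310.3,15.3,-63.7))
E
```

```text
t 27.5 tcp [ 505.5 -259.8  107.9] yaw -63.6 tilt [-0.001  0.    -1.   ] gap 0.454 gf 30.0
turn 0.01 shift units [-1.82, 1.92, -0.01]
turn -0.0 shift units [0.0, 0.0, 4.64]
```

Request:
carry_out(targets=[{"rot":[0,0,0],"dp":[-0.8,0.9,0],"grip":1},{"rot":[0,0,0],"dp":[-0.6,0.6,0],"grip":1},{"rot":[0,0,0],"dp":[-0.42,0.42,0.3],"grip":1},{"rot":[0,0,0],"dp":[0,0,0.9],"grip":1},{"rot":[0,0,0],"dp":[0,0,1],"grip":1},{"rot":[0,0,0],"dp":[0,0,1],"grip":1},{"rot":[0,0,0],"dp":[0,0,0.8],"grip":1},{"rot":[0,0,0],"dp":[0,0,0.4],"grip":1},{"rot":[0,0,0],"dp":[0,0,0.2],"grip":1},{"rot":[0,0,0],"dp":[0,0,0],"grip":1}])

```text
time: 28.75
position: [0.491, -0.3089, 0.0165]
tcp_rot: [0.974, 0.227, 0.0, 0.0]
ft_force: [0.0, -0.8, -3.2]
finger_gap: 0.449
grip_force: 30.0
```

```bash
python3 - <<'E'
from h import *
s=grab_frame("side");save(s,"s5.png",(270,190,400,300),5)
go((490,-310.3,15.3,-63.7));print(get_obs()["ft_force"])
E
```

```text
t 28.8 tcp [ 491.1 -309.    16.8] yaw -63.7 tilt [ 0.001 -0.001 -1.   ] gap 0.447 gf 30.0
turn -0.0 shift units [-0.08, 0.03, 0.07]
[-0.4677278   0.09399641 -2.72718702]
```

View pics/s5.png

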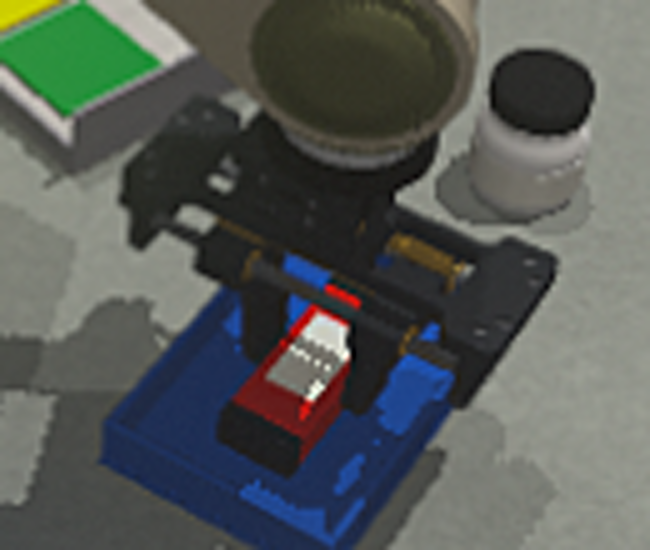

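The battery hangs level over the middle of the tray, at crop (300,390). Lower slightly and let go, opening only partly so the fingers clear the tray walls.

Request:
carry_out(targets=[{"rot":[0,0,0],"dp":[-0.05,0,0.08],"grip":1},{"rot":[0,0,0],"dp":[0,0,0],"grip":1},{"rot":[0,0,0],"dp":[0,0,0],"grip":-0.35},{"rot":[0,0,0],"dp":[0,0,0],"grip":-0.35},{"rot":[0,0,0],"dp":[0,0,0],"grip":-0.35},{"rot":[0,0,0],"dp":[0,0,-0.4],"grip":-0.35},{"rot":[0,0,0],"dp":[0,0,-1],"grip":-0.35},{"rot":[0,0,0],"dp":[0,0,-1],"grip":-0.35},{"rot":[0,0,0],"dp":[0,0,-1],"grip":-1},{"rot":[0,0,0],"dp":[0,0,-1],"grip":-1}])

```text
time: 30.05
position: [0.4901, -0.3093, 0.104]
tcp_rot: [0.974, 0.227, 0.0, 0.0]
ft_force: [0.6, -0.2, -0.2]
finger_gap: 0.879
grip_force: 0.0
```

Request:
carry_out(targets=[{"rot":[0,0,-1],"dp":[0,0,-0.5],"grip":-1},{"rot":[0,0,-1],"dp":[0,0,-0.2],"grip":-1},{"rot":[0,0,-1],"dp":[0,0,0],"grip":-1},{"rot":[0,0,-1],"dp":[0,0,0],"grip":-1},{"rot":[0,0,-1],"dp":[0,0,0],"grip":-1},{"rot":[0,0,-1],"dp":[0,0,0],"grip":-1},{"rot":[0,0,-1],"dp":[0,0,0],"grip":-1},{"rot":[0,0,-1],"dp":[0,0,0],"grip":-1},{"rot":[0,0,-0.44],"dp":[0,0,0],"grip":-1},{"rot":[0,0,0],"dp":[1,0,0],"grip":-1}])

```text
time: 31.3
position: [0.487, -0.29, 0.1172]
tcp_rot: [0.651, 0.759, -0.0, 0.001]
ft_force: [-0.0, 0.6, 0.3]
finger_gap: 0.997
grip_force: 0.0
```

```bash
python3 - <<'E'
from h import *
go((501,273,118,8.8),(501,273,34,8.8))
E
```

```text
t 31.3 tcp [ 487.  -290.   117.2] yaw 8.8 tilt [ 0.001 -0.001 -1.   ] gap 0.997 gf 0.0
turn 0.0 shift units [27.71, 5.0, -0.04]
turn -0.0 shift units [0.0, 0.0, 4.2]
```

Request:
carry_out(targets=[{"rot":[0,0,0],"dp":[1,0.18,0],"grip":-1},{"rot":[0,0,0],"dp":[1,0.18,0],"grip":-1},{"rot":[0,0,0],"dp":[1,0.18,0],"grip":-1},{"rot":[0,0,0],"dp":[1,0.18,0],"grip":-1},{"rot":[0,0,0],"dp":[1,0.18,0],"grip":-1},{"rot":[0,0,0],"dp":[1,0.18,0],"grip":-1},{"rot":[0,0,0],"dp":[1,0.18,0],"grip":-1},{"rot":[0,0,0],"dp":[1,0.18,0],"grip":-1},{"rot":[0,0,0],"dp":[1,0.18,0],"grip":-1},{"rot":[0,0,0],"dp":[1,0.18,0],"grip":-1}])

```text
time: 32.55
position: [0.4919, -0.085, 0.1167]
tcp_rot: [0.651, 0.759, 0.0, 0.0]
ft_force: [-0.3, 0.0, 0.3]
finger_gap: 1.0
grip_force: 0.0
```

Request:
carry_out(targets=[{"rot":[0,0,0],"dp":[1,0.18,0],"grip":-1},{"rot":[0,0,0],"dp":[1,0.18,0],"grip":-1},{"rot":[0,0,0],"dp":[1,0.18,0],"grip":-1},{"rot":[0,0,0],"dp":[1,0.18,0],"grip":-1},{"rot":[0,0,0],"dp":[1,0.18,0],"grip":-1},{"rot":[0,0,0],"dp":[1,0.18,0],"grip":-1},{"rot":[0,0,0],"dp":[1,0.18,0],"grip":-1},{"rot":[0,0,0],"dp":[1,0.18,0],"grip":-1},{"rot":[0,0,0],"dp":[1,0.18,0],"grip":-1},{"rot":[0,0,0],"dp":[1,0.18,0],"grip":-1}])

```text
time: 33.8
position: [0.4965, 0.1182, 0.1167]
tcp_rot: [0.651, 0.759, -0.0, -0.0]
ft_force: [0.7, 0.6, -0.6]
finger_gap: 1.001
grip_force: 0.0
```

```bash
python3 - <<'E'
from h import *
t=grab_frame("top");s=grab_frame("side")
fit({'t':t,'s':s},"battery",.027)
def pan(f,h):
    m=hsv(f,h[0],h[1],130,60);k,l,st,ce=cv2.connectedComponentsWithStats(m)
    for i in range(1,k):
        if st[i,4]>150: print(h,st[i].tolist(),"z6",rect(f,l==i,.006))
pan(t,(45,75));pan(s,(45,75))
go((501,273,118,8.8),(501,273,34,8.8))
cv2.imwrite("pics/c2.png",np.hstack([cv2.resize(cv2.cvtColor(np.array(f["color"])[b:b+100,a:a+110],cv2.COLOR_RGB2BGR),None,fx=3.5,fy=3.5) for f,a,b in((t,310,140),(s,280,220))]))
E
```

```text
t battery 0.6 [363.0, 188.0, 36.0, 39.0] [491.4, -305.6, 109.0, 45.8, 26.4]
s battery 0.68 [332.0, 264.0, 39.0, 40.0] [484.7, -315.2, 127.9, 46.4, 27.0]
(45, 75) [425, 43, 10, 30, 217] z6 [874.0, -527.6, 92.0, 22.1, -0.2]
(45, 75) [204, 116, 73, 25, 672] z6 [657.3, 7.9, 191.9, 48.2, -81.5]
(45, 75) [246, 166, 30, 28, 659] z6 [513.0, -47.2, 68.5, 67.0, -81.4]
(45, 75) [289, 156, 40, 34, 216] z6 [651.7, 25.4, 172.3, 48.0, -81.3]
(45, 75) [268, 190, 34, 23, 399] z6 [510.6, -49.5, 68.6, 66.5, 9.1]
(45, 75) [494, 260, 18, 17, 160] z6 [862.7, -520.4, 69.2, 23.6, 0.4]
t 34.0 tcp [496.5 117.  116.6] yaw 8.9 tilt [-0. -0. -1.] gap 0.997 gf 0.0
turn 0.01 shift units [7.68, 1.41, -0.07]
turn -0.0 shift units [0.0, 0.0, 4.2]
```

View pics/c2.png

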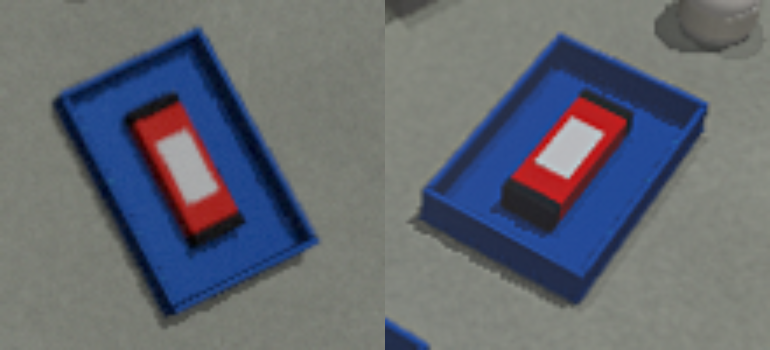

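Battery lies flat, lengthwise in the middle of the tray, at left crop (185,170) and right crop (567,155). On to the green fan.

Request:
carry_out(targets=[{"rot":[0,0,0],"dp":[1,0.2,0],"grip":-1},{"rot":[0,0,0],"dp":[1,0.2,0],"grip":-1},{"rot":[0,0,0],"dp":[1,0.2,0],"grip":-1},{"rot":[0,0,0],"dp":[1,0.2,0],"grip":-1},{"rot":[0,0,0],"dp":[1,0.2,0],"grip":-1},{"rot":[0,0,0],"dp":[1,0.2,0],"grip":-1},{"rot":[0,0,0],"dp":[1,0.2,0],"grip":-1},{"rot":[0,0,0],"dp":[0.66,0,0],"grip":-1},{"rot":[0,0,0],"dp":[0,0,0.4],"grip":-1},{"rot":[0,0,0],"dp":[0,0,0.8],"grip":-1}], newtons=25)

```text
time: 35.25
position: [0.501, 0.2722, 0.0921]
tcp_rot: [0.651, 0.759, 0.0, 0.0]
ft_force: [-0.2, 0.3, 0.3]
finger_gap: 0.997
grip_force: 0.0
```

Request:
carry_out(targets=[{"rot":[0,0,0],"dp":[0,0,1],"grip":-1},{"rot":[0,0,0],"dp":[0,0,1],"grip":-1},{"rot":[0,0,0],"dp":[0,0,0.9],"grip":-1},{"rot":[0,0,0],"dp":[0,0,0],"grip":1},{"rot":[0,0,0],"dp":[0,0,0],"grip":1},{"rot":[0,0,0],"dp":[0,0,0],"grip":1},{"rot":[0,0,0],"dp":[0,0,0],"grip":1},{"rot":[0,0,0],"dp":[0,0,0],"grip":1},{"rot":[0,0,0],"dp":[0,0,0],"grip":1},{"rot":[0,0,0],"dp":[0,0,0],"grip":1}])

```text
time: 36.5
position: [0.501, 0.2725, 0.0349]
tcp_rot: [0.651, 0.759, 0.0, 0.0]
ft_force: [-1.1, 0.1, 2.6]
finger_gap: 0.427
grip_force: 24.9
```

```bash
python3 - <<'E'
from h import *
go((524,-46.5,118,8.8),(524,-46.5,37,8.8))
E
```

```text
t 36.5 tcp [501.  272.5  34.9] yaw 8.8 tilt [ 0.  0. -1.] gap 0.427 gf 24.9
turn 0.0 shift units [-15.94, -1.3, -4.15]
turn -0.0 shift units [0.0, 0.0, 4.05]
```

Request:
carry_out(targets=[{"rot":[0,0,0],"dp":[0,0,-0.5],"grip":1},{"rot":[0,0,0],"dp":[0,0,-0.9],"grip":1},{"rot":[0,0,0],"dp":[0,0,-1],"grip":1},{"rot":[0,0,0],"dp":[0,0,-1],"grip":1},{"rot":[0,0,0],"dp":[-0.54,0,-0.75],"grip":1},{"rot":[0,0,0],"dp":[-0.9,-0.1,0],"grip":1},{"rot":[0,0,0],"dp":[-1,-0.1,0],"grip":1},{"rot":[0,0,0],"dp":[-1,-0.1,0],"grip":1},{"rot":[0,0,0],"dp":[-1,-0.1,0],"grip":1},{"rot":[0,0,0],"dp":[-1,-0.1,0],"grip":1}])

```text
time: 37.75
position: [0.5075, 0.1617, 0.1173]
tcp_rot: [0.651, 0.759, -0.0, -0.0]
ft_force: [-0.3, 0.7, -0.3]
finger_gap: 0.431
grip_force: 24.9
```

Request:
carry_out(targets=[{"rot":[0,0,0],"dp":[-1,-0.1,0],"grip":1},{"rot":[0,0,0],"dp":[-1,-0.1,0],"grip":1},{"rot":[0,0,0],"dp":[-1,-0.1,0],"grip":1},{"rot":[0,0,0],"dp":[-1,-0.1,0],"grip":1},{"rot":[0,0,0],"dp":[-1,-0.1,0],"grip":1},{"rot":[0,0,0],"dp":[-1,-0.1,0],"grip":1},{"rot":[0,0,0],"dp":[-1,-0.1,0],"grip":1},{"rot":[0,0,0],"dp":[-1,-0.1,0],"grip":1},{"rot":[0,0,0],"dp":[-1,0,0],"grip":1},{"rot":[0,0,0],"dp":[-0.9,0,0],"grip":1}])

```text
time: 39.0
position: [0.5222, -0.0361, 0.1175]
tcp_rot: [0.651, 0.759, -0.0, -0.0]
ft_force: [0.1, 0.2, -0.4]
finger_gap: 0.432
grip_force: 24.9
```

```bash
python3 - <<'E'
from h import *
go((524,-46.5,118,8.8),(524,-46.5,37,8.8))
E
```

```text
t 39.0 tcp [522.2 -36.1 117.5] yaw 8.8 tilt [-0.  0. -1.] gap 0.432 gf 24.9
turn -0.0 shift units [-0.53, 0.01, -0.02]
turn -0.0 shift units [0.0, 0.0, 4.05]
```

Request:
carry_out(targets=[{"rot":[0,0,0],"dp":[-0.55,0,0.4],"grip":1},{"rot":[0,0,0],"dp":[0,0,0.9],"grip":1},{"rot":[0,0,0],"dp":[0,0,1],"grip":1},{"rot":[0,0,0],"dp":[0,0,0.9],"grip":1},{"rot":[0,0,0],"dp":[0,0,0.5],"grip":1},{"rot":[0,0,0],"dp":[0,0,0.25],"grip":1},{"rot":[0,0,0],"dp":[0,0,0.1],"grip":1},{"rot":[0,0,0],"dp":[0,0,0],"grip":1},{"rot":[0,0,0],"dp":[0,0,0],"grip":1},{"rot":[0,0,0],"dp":[0,0,0],"grip":1}])

```text
time: 40.25
position: [0.5241, -0.0456, 0.0369]
tcp_rot: [0.651, 0.759, 0.0, 0.0]
ft_force: [-0.3, 0.2, 0.5]
finger_gap: 0.431
grip_force: 24.9
```

```bash
python3 - <<'E'
from h import *
print(get_obs()["ft_force"])
go((524,-46.5,37,8.8),(524,-46.5,118,8.8),(517.7,366.5,118,8.8))
E
```

```text
[-0.28750018  0.18495933  0.53388546]
t 40.25 tcp [524.1 -45.6  36.9] yaw 8.8 tilt [ 0. -0. -1.] gap 0.431 gf 24.9
turn 0.0 shift units [-0.05, -0.01, -0.0]
turn -0.0 shift units [0.0, 0.0, -4.05]
turn -0.0 shift units [20.46, 2.85, 0.0]
```

Request:
carry_out(targets=[{"rot":[0,0,0],"dp":[0,0,0],"grip":-1},{"rot":[0,0,0],"dp":[0,0,0],"grip":-1},{"rot":[0,0,0],"dp":[0,0,0],"grip":-1},{"rot":[0,0,0],"dp":[0,0,0],"grip":-1},{"rot":[0,0,0],"dp":[0,0,-0.5],"grip":-1},{"rot":[0,0,0],"dp":[0,0,-0.9],"grip":-1},{"rot":[0,0,0],"dp":[0,0,-1],"grip":-1},{"rot":[0,0,0],"dp":[0,0,-1],"grip":-1},{"rot":[0,0,0],"dp":[0.5,0,-0.65],"grip":-1},{"rot":[0,0,0],"dp":[1,0.15,0],"grip":-1}])

```text
time: 41.5
position: [0.5226, -0.015, 0.119]
tcp_rot: [0.651, 0.759, 0.0, 0.001]
ft_force: [0.6, -1.0, 0.8]
finger_gap: 1.003
grip_force: 0.0
```

Request:
carry_out(targets=[{"rot":[0,0,0],"dp":[1,0.15,0],"grip":-1},{"rot":[0,0,0],"dp":[1,0.15,0],"grip":-1},{"rot":[0,0,0],"dp":[1,0.15,0],"grip":-1},{"rot":[0,0,0],"dp":[1,0.15,0],"grip":-1},{"rot":[0,0,0],"dp":[1,0.15,0],"grip":-1},{"rot":[0,0,0],"dp":[1,0.15,0],"grip":-1},{"rot":[0,0,0],"dp":[1,0.15,0],"grip":-1},{"rot":[0,0,0],"dp":[1,0.15,0],"grip":-1},{"rot":[0,0,0],"dp":[1,0.15,0],"grip":-1},{"rot":[0,0,0],"dp":[1,0.15,0],"grip":-1}])

```text
time: 42.75
position: [0.5209, 0.1881, 0.1179]
tcp_rot: [0.651, 0.759, -0.0, -0.0]
ft_force: [-0.2, 0.5, -0.9]
finger_gap: 1.004
grip_force: 0.0
```

Request:
carry_out(targets=[{"rot":[0,0,0],"dp":[1,0.15,0],"grip":-1},{"rot":[0,0,0],"dp":[1,0.15,0],"grip":-1},{"rot":[0,0,0],"dp":[1,0.15,0],"grip":-1},{"rot":[0,0,0],"dp":[1,0.15,0],"grip":-1},{"rot":[0,0,0],"dp":[1,0.15,0],"grip":-1},{"rot":[0,0,0],"dp":[1,0.15,0],"grip":-1},{"rot":[0,0,0],"dp":[1,0.15,0],"grip":-1},{"rot":[0,0,0],"dp":[1,0.1,0],"grip":-1},{"rot":[0,0,0],"dp":[0.8,0.05,0],"grip":-1},{"rot":[0,0,0],"dp":[0,0,0],"grip":-1}])

```text
time: 44.0
position: [0.5177, 0.3654, 0.1175]
tcp_rot: [0.65, 0.76, -0.0, -0.0]
ft_force: [0.1, 0.1, -0.2]
finger_gap: 0.999
grip_force: 0.0
```

```bash
python3 - <<'E'
from h import *
t=grab_frame("top");s=grab_frame("side")
for n,f in(('t',t),('s',s)):
    m=hsv(f,45,75,130,60);k,l,st,ce=cv2.connectedComponentsWithStats(m)
    for i in range(1,k):
        if st[i,4]>60: print(n,st[i].tolist(),"z68",rect(f,l==i,.068),"z6",rect(f,l==i,.006))
go((517.7,366.5,118,8.8),(517.7,366.5,35,8.8))
cv2.imwrite("pics/c3.png",np.hstack([cv2.resize(cv2.cvtColor(np.array(f["color"])[b:b+90,a:a+110],cv2.COLOR_RGB2BGR),None,fx=3.5,fy=3.5) for f,a,b in((t,195,110),(s,230,140))]))
E
```

```text
t [425, 43, 10, 30, 214] z68 [836.6, -494.4, 85.9, 20.1, -0.4] z6 [874.0, -527.9, 92.1, 21.6, -0.4]
t [200, 117, 77, 24, 761] z68 [633.7, 11.3, 189.8, 44.2, -81.3] z6 [656.6, 14.1, 203.4, 47.4, -81.3]
t [251, 164, 19, 13, 191] z68 [524.1, -45.4, 42.0, 28.7, -77.9] z6 [539.1, -46.7, 45.0, 30.7, -77.9]
t [246, 170, 30, 24, 280] z68 [498.6, -46.0, 63.8, 60.2, -81.4] z6 [511.8, -47.4, 68.4, 64.5, -81.4]
s [86, 65, 22, 15, 107] z68 [223.5, 898.7, 128.7, 65.9, 46.1] z6 [240.3, 1040.9, 139.1, 71.2, 46.1]
s [289, 156, 40, 34, 207] z68 [603.7, -40.5, 159.4, 43.9, -81.3] z6 [651.4, 25.3, 172.3, 47.5, -81.3]
s [280, 177, 18, 12, 109] z68 [521.1, -49.5, 42.4, 28.4, -80.1] z6 [562.1, 15.6, 45.8, 30.7, -80.1]
s [268, 197, 34, 16, 128] z68 [473.4, -109.8, 62.6, 61.5, 9.1] z6 [510.5, -49.6, 67.7, 66.5, 9.1]
s [494, 260, 18, 17, 159] z68 [799.2, -545.1, 64.0, 21.6, 0.4] z6 [862.7, -520.3, 69.2, 23.4, 0.4]
t 44.1 tcp [518.  364.2 117.6] yaw 8.8 tilt [-0. -0. -1.] gap 0.998 gf 0.0
turn 0.0 shift units [0.12, 0.0, -0.02]
turn -0.0 shift units [0.0, 0.0, 4.15]
```

View pics/c3.png

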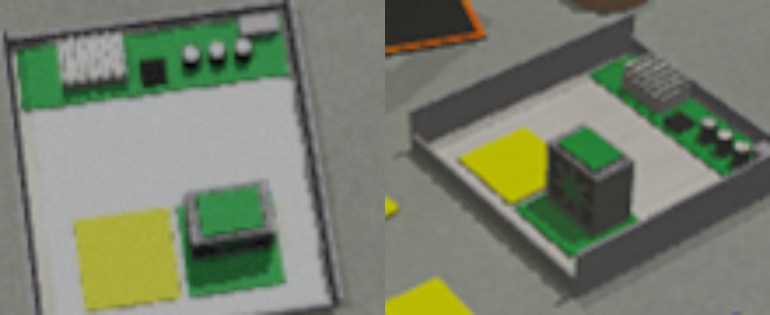

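Green fan stands upright on its plate (left crop 232,215; right crop 592,180), within about 2 mm of the bay centre. Now yellow.

Request:
carry_out(targets=[{"rot":[0,0,0],"dp":[0.1,0,0.5],"grip":-1},{"rot":[0,0,0],"dp":[0,0,0.9],"grip":-1},{"rot":[0,0,0],"dp":[0,0,1],"grip":-1},{"rot":[0,0,0],"dp":[0,0,1],"grip":-1},{"rot":[0,0,0],"dp":[0,0,0.72],"grip":-1},{"rot":[0,0,0],"dp":[0,0,0],"grip":1},{"rot":[0,0,0],"dp":[0,0,0],"grip":1},{"rot":[0,0,0],"dp":[0,0,0],"grip":1},{"rot":[0,0,0],"dp":[0,0,0],"grip":1},{"rot":[0,0,0],"dp":[0,0,0],"grip":1}])

```text
time: 45.35
position: [0.5178, 0.3665, 0.0356]
tcp_rot: [0.651, 0.759, 0.0, 0.0]
ft_force: [0.5, 0.3, -0.0]
finger_gap: 0.46
grip_force: 0.0
```

Request:
carry_out(targets=[{"rot":[0,0,0],"dp":[0,0,0],"grip":1},{"rot":[0,0,0],"dp":[0,0,0],"grip":1},{"rot":[0,0,0],"dp":[0,0,-0.5],"grip":1},{"rot":[0,0,0],"dp":[0,0,-0.9],"grip":1},{"rot":[0,0,0],"dp":[0,0,-1],"grip":1},{"rot":[0,0,0],"dp":[0,0,-1],"grip":1},{"rot":[0,0,0],"dp":[0,0,-0.7],"grip":1},{"rot":[0,0,0],"dp":[-0.6,-0.1,0],"grip":1},{"rot":[0,0,0],"dp":[-1,-0.2,0],"grip":1},{"rot":[0,0,0],"dp":[-1,-0.2,0],"grip":1}])

```text
time: 46.6
position: [0.5153, 0.312, 0.1165]
tcp_rot: [0.651, 0.759, -0.001, -0.0]
ft_force: [0.5, -0.3, -1.2]
finger_gap: 0.432
grip_force: 24.9
```

```bash
python3 - <<'E'
from h import *
go((512.6,30.3,118,8.8),(512.6,30.3,37,8.8))
E
```

```text
t 46.6 tcp [515.3 312.  116.5] yaw 8.8 tilt [-0.001 -0.001 -1.   ] gap 0.432 gf 24.9
turn 0.0 shift units [-13.9, -2.29, -0.07]
turn -0.0 shift units [0.0, 0.0, 4.05]
```

Request:
carry_out(targets=[{"rot":[0,0,0],"dp":[-1,-0.16,0],"grip":1},{"rot":[0,0,0],"dp":[-1,-0.16,0],"grip":1},{"rot":[0,0,0],"dp":[-1,-0.16,0],"grip":1},{"rot":[0,0,0],"dp":[-1,-0.16,0],"grip":1},{"rot":[0,0,0],"dp":[-1,-0.16,0],"grip":1},{"rot":[0,0,0],"dp":[-1,-0.16,0],"grip":1},{"rot":[0,0,0],"dp":[-1,-0.16,0],"grip":1},{"rot":[0,0,0],"dp":[-1,-0.16,0],"grip":1},{"rot":[0,0,0],"dp":[-1,-0.16,0],"grip":1},{"rot":[0,0,0],"dp":[-1,-0.16,0],"grip":1}])

```text
time: 47.85
position: [0.5148, 0.1096, 0.1174]
tcp_rot: [0.651, 0.759, 0.0, 0.0]
ft_force: [-0.8, -0.1, -1.2]
finger_gap: 0.43
grip_force: 24.9
```

Request:
carry_out(targets=[{"rot":[0,0,0],"dp":[-1,-0.16,0],"grip":1},{"rot":[0,0,0],"dp":[-1,-0.16,0],"grip":1},{"rot":[0,0,0],"dp":[-1,-0.16,0],"grip":1},{"rot":[0,0,0],"dp":[-0.7,-0.16,0],"grip":1},{"rot":[0,0,0],"dp":[0,0,0],"grip":1},{"rot":[0,0,0],"dp":[0,0,0],"grip":1},{"rot":[0,0,0],"dp":[0,0,0],"grip":1},{"rot":[0,0,0],"dp":[0,0,0],"grip":1},{"rot":[0,0,0],"dp":[0,0,0],"grip":1},{"rot":[0,0,0],"dp":[0,0,0],"grip":1}])

```text
time: 49.1
position: [0.5136, 0.0359, 0.1173]
tcp_rot: [0.651, 0.759, -0.0, 0.0]
ft_force: [0.3, 0.9, -2.5]
finger_gap: 0.431
grip_force: 24.9
```

```bash
python3 - <<'E'
from h import *
go((512.6,30.3,118,8.8),(512.6,30.3,37.8,8.8))
E
```

```text
t 49.1 tcp [513.6  35.9 117.3] yaw 8.8 tilt [-0. -0. -1.] gap 0.431 gf 24.9
turn 0.0 shift units [-0.27, -0.09, -0.03]
turn -0.0 shift units [0.0, 0.0, 4.01]
```

Request:
carry_out(targets=[{"rot":[0,0,0],"dp":[-0.27,-0.05,0.4],"grip":1},{"rot":[0,0,0],"dp":[0,0,0.9],"grip":1},{"rot":[0,0,0],"dp":[0,0,1],"grip":1},{"rot":[0,0,0],"dp":[0,0,0.9],"grip":1},{"rot":[0,0,0],"dp":[0,0,0.5],"grip":1},{"rot":[0,0,0],"dp":[0,0,0.2],"grip":1},{"rot":[0,0,0],"dp":[0,0,0.1],"grip":1},{"rot":[0,0,0],"dp":[0,0,0],"grip":1},{"rot":[0,0,0],"dp":[0,0,0],"grip":1},{"rot":[0,0,0],"dp":[0,0,0],"grip":-1}])

```text
time: 50.35
position: [0.5136, 0.0303, 0.0376]
tcp_rot: [0.651, 0.759, 0.0, 0.0]
ft_force: [-0.2, -0.1, -0.1]
finger_gap: 0.523
grip_force: 0.0
```

Request:
carry_out(targets=[{"rot":[0,0,0],"dp":[0,0,0],"grip":-1},{"rot":[0,0,0],"dp":[0,0,0],"grip":-1},{"rot":[0,0,0],"dp":[0,0,0],"grip":-1},{"rot":[0,0,0],"dp":[0,0,-0.5],"grip":-1},{"rot":[0,0,0],"dp":[0,0,-0.9],"grip":-1},{"rot":[0,0,0],"dp":[0,0,-1],"grip":-1},{"rot":[0,0,0],"dp":[0,0,-1],"grip":-1},{"rot":[0,0,0],"dp":[0,0,-1],"grip":-1},{"rot":[0,0,0],"dp":[1,0,-0.5],"grip":-1},{"rot":[0,0,0],"dp":[1,0,0],"grip":-1}])

```text
time: 51.6
position: [0.5076, 0.0702, 0.1368]
tcp_rot: [0.651, 0.759, 0.001, 0.001]
ft_force: [0.7, 0.0, -1.1]
finger_gap: 0.999
grip_force: 0.0
```

Request:
carry_out(targets=[{"rot":[0,0,0],"dp":[1,0,0],"grip":-1},{"rot":[0,0,0],"dp":[1,0,0],"grip":-1},{"rot":[0,0,0],"dp":[1,0,0],"grip":-1},{"rot":[0,0,0],"dp":[1,0,0],"grip":-1},{"rot":[0,0,0],"dp":[1,0,0],"grip":-1},{"rot":[0,0,0],"dp":[1,0,0],"grip":-1},{"rot":[0,0,0],"dp":[1,0,0],"grip":-1},{"rot":[0,0,0],"dp":[1,0,0],"grip":-1},{"rot":[0,0,0],"dp":[0,0,0],"grip":-1},{"rot":[0,0,0],"dp":[0,0,0],"grip":-1}])

```text
time: 52.85
position: [0.4829, 0.2274, 0.1356]
tcp_rot: [0.651, 0.759, 0.0, 0.0]
ft_force: [-0.2, -0.2, 0.1]
finger_gap: 1.002
grip_force: 0.0
```

```bash
python3 - <<'E'
from h import *
t=grab_frame("top");s=grab_frame("side")
for n,f in(('t',t),('s',s)):
  for h in((22,34),(45,75)):
    m=hsv(f,h[0],h[1],130,60);k,l,st,ce=cv2.connectedComponentsWithStats(m)
    for i in range(1,k):
        if 60<st[i,4]<210: print(n,h,st[i].tolist(),"z68",rect(f,l==i,.068))
fit({'t':t},"battery",.027)
save(s,"end.png",(200,90,400,240+50),3)
go()
E
```

```text
t (22, 34) [220, 168, 19, 13, 207] z68 [513.4, 30.5, 43.0, 29.4, -82.2]
t (45, 75) [251, 164, 19, 13, 192] z68 [523.9, -45.3, 42.3, 28.6, -79.8]
s (22, 34) [273, 79, 17, 15, 108] z68 [782.6, 446.8, 117.4, 30.0, 28.9]
s (22, 34) [263, 163, 17, 11, 110] z68 [511.1, 27.1, 44.9, 31.6, -83.0]
s (22, 34) [251, 181, 25, 17, 177] z68 [447.7, -41.2, 66.4, 35.0, -80.9]
s (45, 75) [86, 65, 22, 15, 106] z68 [223.5, 898.7, 128.7, 65.9, 46.1]
s (45, 75) [280, 177, 18, 12, 109] z68 [521.1, -49.5, 42.4, 28.4, -80.1]
s (45, 75) [268, 196, 34, 17, 158] z68 [473.2, -109.8, 62.9, 61.5, 9.1]
s (45, 75) [494, 260, 18, 17, 159] z68 [799.2, -545.3, 64.2, 21.6, 1.2]
t battery 0.82 [362.0, 189.0, 32.0, 43.0] [490.8, -305.4, 111.4, 46.0, 24.4]
t battery 0.58 [362.0, 191.0, 74.0, 84.0] [490.6, -306.3, 182.4, 131.6, 26.1]
t 53.0 tcp [482.9 227.3 135.4] yaw 8.8 tilt [ 0. -0. -1.] gap 1.0 gf 0.0
```

View pics/end.png

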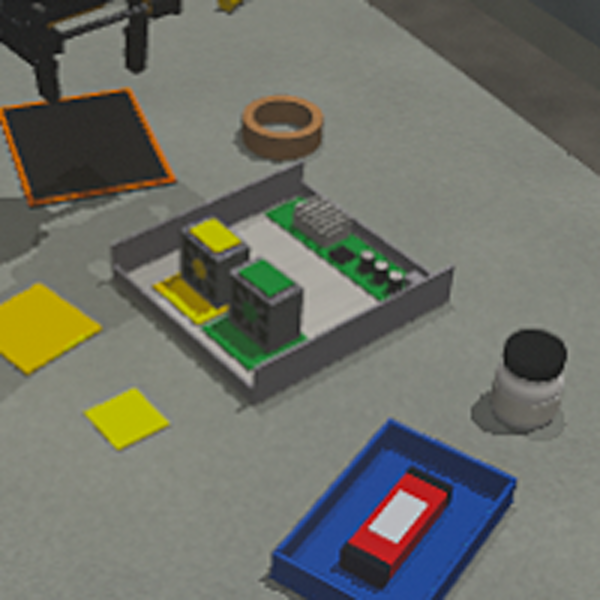

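Both fans stand in their own bays, at (215,260) and (265,300). The battery lies mid-tray at (400,525), and the tape and jar are undisturbed.

```bash
python3 -c "
from station import *
print(close_job())"
```

```text
the job is handed in; nothing more can be done
None
```

I handed in the job at about 53 s of the 128 s; the final pictures show the battery flat in the middle of the blue tray, both fans upright in their own bays, and the tape and jar where they were, but the hand-in returned no verdict.

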